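Roll down a shelf liner and hang the shelf in the slotted rack

TASK

Line the small shelf and hang it: take the roller and, with the shelf still on the upturned tray, roll the green liner down firmly and steadily from the yellow-taped end right along to the other end, then stand the roller back in its cradle. Then carry the shelf to the rack without tipping it up, hook its claws into the top slots of the two uprights and press it down until it snaps under the roller catch and sits fully home. Leave everything else on the bench where it is.

Things in the scene. Friction and masses are not known exactly. Their poses are not given: they have to be found in the camera images.
- shelf: Steel shelf to line and hang, pale green-grey, 0.29-0.45 kg; starts level on the upturned tray. Origin: centre of the underside of its 3 mm floor plate, 120 (x) by 200 (y) mm; z up, +x to the back (claws), -x to the front (lip), y along its length. At y = +-97.5 mm a 5 mm gusset plate hangs down 70 mm, its back edge at x = +60 mm. The green liner is fixed on the floor.
- lip_top (a point): Middle of the top edge of the grey ticket lip along the shelf's front, shelf frame (-55, 0, 38) mm. The lip is 10 mm thick (x -60 to -50), 196 mm long and stands 38 mm above the shelf's underside. Lift the shelf here, gripping across x; the shelf's weight lies 50 to 60 mm behind the lip.
- liner_middle (a point): Centre of the dark green liner's top face, shelf frame (5, 0, 5) mm. The liner is 84 (x) by 176 (y) mm, 2 mm thick.
- liner_taped_end (a point): Middle of the liner's end edge at the taped end (yellow strip of tape 22 mm wide across the liner), shelf frame (5, 88, 5) mm.
- liner_free_end (a point): Middle of the liner's other end edge, without tape, shelf frame (5, -88, 5) mm.
- claw_left (a point): Root of the upper claw at the +y end, shelf frame (60, 97.5, -7) mm, underside of the neck. Each gusset (also at -y) has two claws, one 50 mm below the other, 5 mm wide: a neck 7 mm high runs back to x = 69 mm; a 5 mm thick tooth at its end points down 16 mm below the neck. Between gusset and tooth a 3 mm wall fits with 1 mm to spare at the neck, 2 mm at the tooth's tip.
- block: Wooden tray upside down on the bench as a work block, fixed, 112 (x) by 178 (y) by 90 mm high; origin at its centre on the bench. The shelf lies on its flat top, same axes, gussets hanging down on either side with about 6 mm to spare.
- roller: Press roller, about 0.5 kg; origin at the drum's lowest point, mid-length; z up, x along the axle; same turned half round. Free black rubber drum, 40 mm diameter, 78 mm long, between steel side plates (90 mm over outer faces, 56 mm wide in y at the foot, lower edges 6 mm above the origin). Rolls along y; press with about 10 to 20 N.
- roller_axle (a point): Centre of the drum, 20 mm above the roller's origin.
- roller_handle (a point): Centre of the dark wooden handle bar over the drum, 79 mm above the roller's origin: 86 mm long (x), 24 mm wide (y), 26 mm high. Grip it from above across y.
- drum (a joint): Angle of the drum about its axle, rad; turns freely without end.
- cradle: The roller's wooden cradle, fixed, 124 (x) by 78 (y) mm, walls 32 mm high; origin at its centre on the bench. Two ledges inside, 14 mm high, carry the lower edges of the roller's side plates, drum clear of the floor: parked, the roller's origin is 8 mm above the cradle's, x axes in line, to spare to the walls 11 mm in x, 5 mm in y.
- rack: Rack, fixed: two green-grey slotted uprights 30 mm wide, at y = +-97.5 mm, 234 mm high; a lower shelf that stays, all below 100 mm. Origin on the bench under the middle of the upper shelf's place; x points from there to the uprights, front faces at x = +60 mm; the shelf comes in along +x. Locked home the shelf has the rack's axes and its origin is at (0, 0, 190) mm.
- slot_left (a point): Middle of the lower edge of the top slot of the +y upright, on its front face: rack frame (60, 97.5, 183) mm. Slots are 10 mm wide, 33 mm high, 50 mm one above the other, in a 3 mm wall; the shelf's claws belong in the top two. With the shelf's origin 207 to 216 mm up they go straight in until the gussets meet the upright, then drop behind the wall.
- slot_right (a point): The same of the -y upright: rack frame (60, -97.5, 183) mm.
- catch_nose (a point): Foremost point of the brass catch roller (10 mm diameter, along y) midway between the uprights: rack frame (57, 0, 198) mm. With its claws in, the shelf comes to rest on it, 7 to 10 mm above home; about 10 to 15 N pressed down on its floor close to the back edge (20 mm from it) snaps it below the catch. It then droops forward by 1 or 2 degrees.
- catch (a joint): How far the sprung catch is pushed back, m: 0 fully out, 0.005 at most. The shelf's back edge pushes it back 1 to 3 mm in passing; it springs out again above the locked shelf.
- tape: Roll of yellow masking tape lying flat, 100 mm diameter, 24 mm high. Origin at its underside's centre. Leave it alone.
- offcut: Green liner offcut, 120 by 45 by 6 mm, flat on the bench. Leave it alone.
- mallet: Rubber mallet, 260 mm long, lying. Leave it alone.
- spanner: Spanner, 180 mm long, lying. Leave it alone.
- die: Black steel die, 95 by 60 by 34 mm. Leave it alone.
- oil: White bottle with red cap, 64 mm diameter, 170 mm high, standing. Leave it alone.
- tin: Steel tin, 84 mm diameter, 90 mm high, standing. Leave it alone.
There are look-alikes about, which are no part of the job. What is shaped like the shelf but purple is not meant. What is shaped like the cradle but red is not meant.

How it is judged:
On the way, in this order (a step that is already met when the one before it is completed fails the run):
1. the roller, held in line, is pressed on the liner with more than 5 N at the taped end (drum centre more than 58 mm from the middle) (distance of shelf from where it was at the start of the episode below 0.03 m and contact force between roller and shelf above 5 N and x of roller_axle in the frame of shelf between -0.012 and 0.022 m and z of roller_axle in the frame of shelf between 0.018 and 0.03 m and angle between the x axis of roller and the x axis of shelf, either way round below 0.2 rad and angle between roller's own z axis and vertical below 0.35 rad and y of roller_axle in the frame of shelf between 0.058 and 0.092 m), for 0.08 s.
2. turning and still pressed with more than 5 N, the drum passes a quarter of the way on (distance of shelf from where it was at the start of the episode below 0.03 m and contact force between roller and shelf above 5 N and x of roller_axle in the frame of shelf between -0.012 and 0.022 m and z of roller_axle in the frame of shelf between 0.018 and 0.03 m and angle between the x axis of roller and the x axis of shelf, either way round below 0.2 rad and angle between roller's own z axis and vertical below 0.35 rad and (velocity of joint drum above 0.4 rad/s or velocity of joint drum below -0.4 rad/s) and y of roller_axle in the frame of shelf between 0.028 and 0.052 m), for 0.08 s.
3. turning and still pressed with more than 5 N, the drum passes at the middle (distance of shelf from where it was at the start of the episode below 0.03 m and contact force between roller and shelf above 5 N and x of roller_axle in the frame of shelf between -0.012 and 0.022 m and z of roller_axle in the frame of shelf between 0.018 and 0.03 m and angle between the x axis of roller and the x axis of shelf, either way round below 0.2 rad and angle between roller's own z axis and vertical below 0.35 rad and (velocity of joint drum above 0.4 rad/s or velocity of joint drum below -0.4 rad/s) and y of roller_axle in the frame of shelf between -0.012 and 0.012 m), for 0.08 s.
4. turning and still pressed with more than 5 N, the drum passes three quarters of the way on (distance of shelf from where it was at the start of the episode below 0.03 m and contact force between roller and shelf above 5 N and x of roller_axle in the frame of shelf between -0.012 and 0.022 m and z of roller_axle in the frame of shelf between 0.018 and 0.03 m and angle between the x axis of roller and the x axis of shelf, either way round below 0.2 rad and angle between roller's own z axis and vertical below 0.35 rad and (velocity of joint drum above 0.4 rad/s or velocity of joint drum below -0.4 rad/s) and y of roller_axle in the frame of shelf between -0.052 and -0.028 m), for 0.08 s.
5. the drum reaches the end without tape (more than 58 mm from the middle), pressed with more than 5 N (distance of shelf from where it was at the start of the episode below 0.03 m and contact force between roller and shelf above 5 N and x of roller_axle in the frame of shelf between -0.012 and 0.022 m and z of roller_axle in the frame of shelf between 0.018 and 0.03 m and angle between the x axis of roller and the x axis of shelf, either way round below 0.2 rad and angle between roller's own z axis and vertical below 0.35 rad and y of roller_axle in the frame of shelf between -0.092 and -0.058 m), for 0.08 s.
6. the roller stands upright in its cradle again, let go (distance of shelf from where it was at the start of the episode below 0.03 m and horizontal distance between roller and cradle below 0.014 m and z of roller in the frame of cradle between 0.004 and 0.013 m and angle between roller's own z axis and vertical below 0.1 rad and contact force between the fingers and roller below 0.1 N and linear speed of roller below 0.03 m/s), for 0.2 s.
7. the shelf's claws are in the top slots, the shelf not yet home (2.5 to 18 mm above its locked height) (x of shelf in the frame of rack between -0.006 and 0.006 m and y of shelf in the frame of rack between -0.006 and 0.006 m and z of shelf in the frame of rack between 0.1925 and 0.208 m and angle between shelf's own z axis and vertical below 0.2 rad), for 0.05 s.
8. the shelf is pressed home and the catch has sprung out over it (x of shelf in the frame of rack between -0.006 and 0.006 m and y of shelf in the frame of rack between -0.006 and 0.006 m and z of shelf in the frame of rack between 0.185 and 0.1925 m and angle between shelf's own z axis and vertical below 0.08 rad and angle between the x axis of shelf and the x axis of rack, either way round below 0.06 rad and value of joint catch below 0.002 m), for 0.2 s.
At the end, for the whole second after the job is handed in: Shelf locked in the top slots: within 6 mm of home sideways and in depth, 5 mm below to 2.5 mm above, level to 0.08 rad, in line to 0.06 rad, catch back out (under 2 mm). Roller upright (0.1 rad) on its cradle ledges, within 14 mm. Both at rest; other things within 20 mm of their start (all of step 8 and horizontal distance between roller and cradle below 0.014 m and z of roller in the frame of cradle between 0.004 and 0.013 m and angle between roller's own z axis and vertical below 0.1 rad and linear speed of each of shelf, roller below 0.01 m/s and distance of each of tape, offcut, mallet, spanner, die, oil, tin from where it was at the start of the episode below 0.02 m); the robot touches nothing.
It fails at once if the shelf is tipped more than 0.6 rad (angle between shelf's own z axis and vertical above 0.6 rad).
It fails at once if the roller is pressed on the shelf with more than 60 N (contact force between roller and shelf above 60 N).
It fails at once if one of the other things on the bench (tape, offcut, mallet, spanner, die, bottle, tin) is moved by more than 20 mm (distance of any of tape, offcut, mallet, spanner, die, oil, tin from where it was at the start of the episode above 0.02 m).
It also fails if it takes over 72 s, if anything falls off the work surface, if the arm or the gripper's body presses on something with over 40 N, if the wrist force passes 120 N, or if a joint passes its speed limit or range.

ROBOT

A 7-joint arm with a two-finger parallel gripper is mounted at the origin on the work surface. World frame = base frame: x ahead of the robot, y to its left, z up, the work surface at z = 0. Lengths are in m, angles in rad, forces in N, time in s.
With the tool pointing down it reaches from about 0.425 to 0.925 m from the base axis. Payload 6.8 kg.
Tool frame: the origin (TCP) lies midway between the tips of the shut fingers; the grasp point (between the pads) lies 19 mm behind it; z points along the fingers, x is the direction in which the jaws open and shut, and the axes are right-handed (so a half turn about z gives the same grasp; the last joint's range is limited). The gripper opens to 85 mm and grips with 20 to 120 N. Pads are 22 mm wide; open, the fingers measure 114 mm over their backs; the gripper's body (76 mm by 85 mm) begins 54 mm behind the grasp point. The pads swing forward as they close: fully open they stand 13 mm farther back than shut.
Start: joints at [1.224, 0.477, 0.022, 1.555, -0.011, 1.109, -0.083], TCP at [0.16, -0.656, 0.231] pointing down, gripper open.
Joint ranges: [-2.96, 2.96], [-0.34, 2.1], [-1.41, 1.46], [0.24, 2.44], [-1.37, 4.51], [0.17, 1.92], [-2.96, 2.96]. Speed limits (rad/s): [2.39, 2.39, 3.14, 3.14, 3.14, 3.14, 3.14].

INTERFACE

Orientations are given as a unit quaternion [w, x, y, z].
In Python, from station import bot, imaging, nets gives the robot as it stands. The module is installed in compiled form; this text tells all that it offers.
- The arm moves only by the tool apply_moves, never from a script. Its argument "moves" is text: rows parted by semicolons, each of 7 numbers parted by spaces: the gripper command: -1 is fully open, 1 is shut, values between are in proportion, then the shift along the tool's x, y, z normalised to -1 to 1, where 1 is 120 mm, then the turn, a rotation vector about the tool's x, y, z normalised to -1 to 1, where 1 is 4 degrees. In form: hand dx dy dz rx ry rz; .... A call has 1 to 12 rows; each row shifts and turns the commanded pose from where the row before left it, along the tool's axes as they then stand; what a row does not reach is not made up. A row lasts 1/12 s, in which the tool goes at most 41.7 mm and 7.16 degrees, less where a joint would pass 70% of its speed; a pose out of reach is approached as far as the arm can. A call with a number of a shift or a turn outside -1 to 1 is refused whole. A call with a gripper value outside its range is refused whole. The fingers move at their own pace and stop on an object; "force" is the grip in N (left out, the last holds). Time passes only in rows, so rows that do not move let the fingers close. It gives the time, the measured TCP pose, the force and the opening at its end, in the units of the state.
- bot.get_obs(): the state, without advancing time (a new reading comes with each control period).
- imaging.read_camera(name): name is "scene" or "top" or "wrist"; returns a dict with "image" (420x560x3 uint8, red, green, blue), "fx", "fy", "cx", "cy" (pixels), "dist_coeffs" ([k1, k2, p1, p2, k3] as OpenCV has them; the pictures are not rectified), "view" (4x4, takes a point from world to camera coordinates); the wrist camera has in their place "mount" (4x4, takes a point from camera to tool coordinates, whose origin is the TCP and whose axes are the tool frame's). Camera axes: x right, y down, z forward; pixel columns grow to the right and rows downward; lengths in m; the calibration is good to about 2 mm. A picture is of the moment at which its call begins: read the wrist's pose just before it. There is no depth.
- bot.hand_in(): hands the job in, once; it reports no verdict.
Trained networks look in a picture, given as the dict that the camera call returned (one of the last four; its "shot" number tells which), for a name from the list of things; names that differ only in an ending like _2 or _b are one class to them, and where a whole thing is asked for, a point or a joint stands for the part that bears it (a point fixed in the world has none). Each returns a list of dicts, best first, with "score" (0 to 1); they miss things now and then, are a little off and sometimes report something else, mostly with a low value. They report only what shows in the picture. A call takes as long as a camera call. They do not tell look-alikes from the thing itself.
- nets.spot_in(picture, name): "rect" ([left, top, right, bottom] in pixels, round what is visible of it).
- nets.outline_of(picture, name): "region" (420x560 bool, what is visible of it) and "rect" ([left, top, right, bottom] in pixels, round what is visible of it).
- nets.spot_point(picture, name): "location" ([column, row] in pixels: a listed point, or the origin of a listed thing).
The state is a dict: "t": time; "q": joint angles; "joint_vel": joint speeds; "joint_torque": joint torques, N m; "eef_pos": TCP position; "tool_rot": TCP orientation; "contact_force": force on the tool from outside, world axes, zero at the start; "torque": the same for the moment, N m; "gripper_width": opening from 0.0 (shut) to 1.0 (fully open).
Only numpy, scipy, OpenCV 4.12 (cv2) and the standard library are available. Lean on these libraries where they do the work, as an engineer would, in place of code of your own. Each camera call takes 0.05 s, during which the arm holds its last target.

## Working session

There is one attempt and no reset: what is moved stays moved. The work goes in short steps, Python scripts to look and compute and a tool call to move; the robot and the scene stay as the last step left them, time stands still between calls to the robot, and variables do not carry over. Pictures are saved under pics/ and viewed, and the job is handed in when it is done.

Besides the shell and the picture viewer there is one more tool, called after "Call:" by a JSON object that holds its "op" and its "data". apply_moves: Moves the arm, as the interface text tells. Scaled input: -1 to 1 covers 120 mm each way for a shift and 4 degrees each way for a turn. Its arguments: {"type":"object","properties":{"moves":{"type":"string"},"force":{"type":"number"}},"required":["moves"]}

```bash
mkdir -p pics
cat > h.py <<'E'
from station import bot, imaging, nets
import numpy as np, cv2
from scipy.spatial.transform import Rotation as R
def Rq(q): return R.from_quat([q[1],q[2],q[3],q[0]])
def K(p): return np.array([[p['fx'],0,p['cx']],[0,p['fy'],p['cy']],[0,0,1.]])
def save(p,n,crop=None,s=1):
    im=cv2.cvtColor(p['image'],cv2.COLOR_RGB2BGR)
    if crop: l,t,r,b=crop; im=im[t:b,l:r]
    if s!=1: im=cv2.resize(im,None,fx=s,fy=s,interpolation=cv2.INTER_CUBIC)
    cv2.imwrite('pics/'+n+'.png',im)
def view(p,o=None):
    if 'view' in p: return np.array(p['view'])
    o=o or bot.get_obs(); T=np.eye(4); T[:3,:3]=Rq(o['tool_rot']).as_matrix(); T[:3,3]=o['eef_pos']
    return np.linalg.inv(T@np.array(p['mount']))
def ray(p,uv,V):
    n=cv2.undistortPoints(np.array([[uv]],float),K(p),np.array(p['dist_coeffs']))[0,0]
    C=np.linalg.inv(V); return C[:3,3],C[:3,:3]@np.array([n[0],n[1],1])
def onz(p,uv,z,V): 
    c,d=ray(p,uv,V); return c+d*(z-c[2])/d[2]
def proj(p,X,V):
    X=np.atleast_2d(X).astype(float)
    r=cv2.Rodrigues(V[:3,:3])[0]; return cv2.projectPoints(X,r,V[:3,3],K(p),np.array(p['dist_coeffs']))[0][:,0]
def tri(obs):
    A=np.zeros((3,3));b=np.zeros(3)
    for p,uv,V in obs:
        c,d=ray(p,uv,V); d=d/np.linalg.norm(d); M=np.eye(3)-np.outer(d,d); A+=M;b+=M@c
    return np.linalg.solve(A,b)
E
python3 - <<'E'
from h import *
o=bot.get_obs();print(o)
for n in ['scene','top','wrist']:
    p=imaging.read_camera(n); save(p,n+'0')
    print(n,np.round(np.linalg.inv(view(p,o)),3).tolist(),p['fx'],p['dist_coeffs'])
    for t in ['shelf','roller','cradle','rack','block','lip_top','liner_middle','liner_taped_end','liner_free_end','roller_handle','slot_left','slot_right','catch_nose','claw_left','tape','offcut','mallet','spanner','die','oil','tin']:
        r=nets.spot_point(p,t); print(t,[(np.round(a['location']).tolist(),round(a['score'],2)) for a in r[:3]])
E
```

```text
{'t': 0.0, 'q': array([ 1.22388624,  0.4777718 ,  0.02233929,  1.55643334, -0.01151147,
        1.109233  , -0.08312145]), 'joint_vel': array([-3.74579538e-05, -9.37293044e-04,  3.29822920e-04, -7.95241158e-04,
       -8.92535960e-04, -1.75886913e-03, -1.15143666e-03]), 'joint_torque': array([ 6.19904113e-04, -5.96444786e+01,  1.60828080e+00, -2.81194049e+01,
        1.25420574e-02,  9.26449749e-03, -1.49616972e-05]), 'eef_pos': array([ 0.15952827, -0.65530138,  0.23035229]), 'tool_rot': array([-4.83904783e-04,  7.86301936e-01, -6.17841830e-01, -7.09412187e-04]), 'contact_force': array([-0.68699566, -0.48435806, -0.91534272]), 'torque': array([ 0.06521133, -0.00321892, -0.01102127]), 'gripper_width': 0.9977955616791114}
scene [[-0.845, 0.351, -0.404, 1.044], [0.535, 0.578, -0.616, 0.773], [0.017, -0.737, -0.676, 0.955], [0.0, 0.0, 0.0, 1.0]] 466.0355352245243 [-0.09394845  0.          0.          0.          0.        ]
shelf [([264.0, 140.0], 0.93), ([235.0, 169.0], 0.76), ([251.0, 157.0], 0.47)]
roller [([290.0, 236.0], 0.84)]
cradle [([424.0, 287.0], 0.59), ([290.0, 237.0], 0.54),
[... 1960 characters left out ...]
24.0], 0.64), ([232.0, 260.0], 0.44)]
offcut [([238.0, 262.0], 0.93)]
mallet [([246.0, 144.0], 0.56)]
spanner [([135.0, 206.0], 0.53)]
die [([321.0, 254.0], 0.58)]
oil [([417.0, 198.0], 0.66)]
tin [([318.0, 151.0], 0.65)]
wrist [[0.236, -0.936, -0.262, 0.226], [-0.972, -0.228, -0.061, -0.639], [-0.002, 0.269, -0.963, 0.371], [0.0, 0.0, 0.0, 1.0]] 330.46065995128436 [0.0076957 0.        0.        0.        0.       ]
shelf []
roller []
cradle []
rack []
block []
lip_top [([165.0, 3.0], 0.67)]
liner_middle []
liner_taped_end []
liner_free_end [([63.0, 52.0], 0.84)]
roller_handle []
slot_left []
slot_right []
catch_nose []
claw_left []
tape []
offcut []
mallet []
spanner []
die []
oil []
tin []
```

View pics/scene0.png

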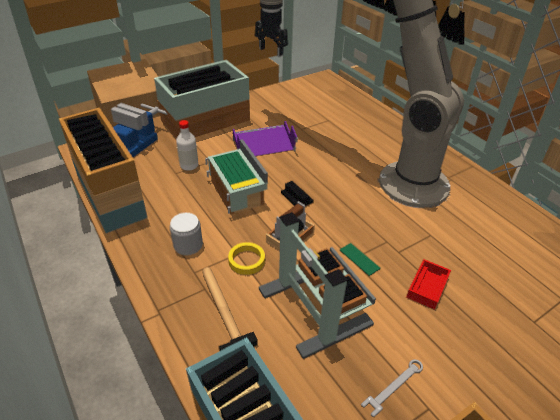

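View pics/top0.png

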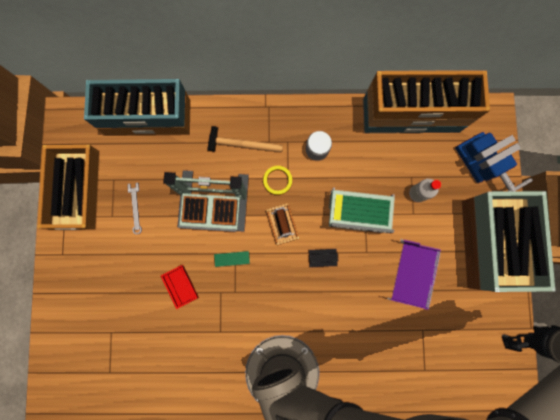

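Run:
```python
import cv2
a=cv2.imread('pics/top0.png')[100:320,130:470];cv2.imwrite('pics/top0z.png',cv2.resize(a,None,fx=2.35,fy=2.35,interpolation=cv2.INTER_CUBIC))
a=cv2.imread('pics/scene0.png')[110:330,160:460];cv2.imwrite('pics/scene0z.png',cv2.resize(a,None,fx=2.6,fy=2.6,interpolation=cv2.INTER_CUBIC))
```

```text
(no output)
```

View pics/top0z.png

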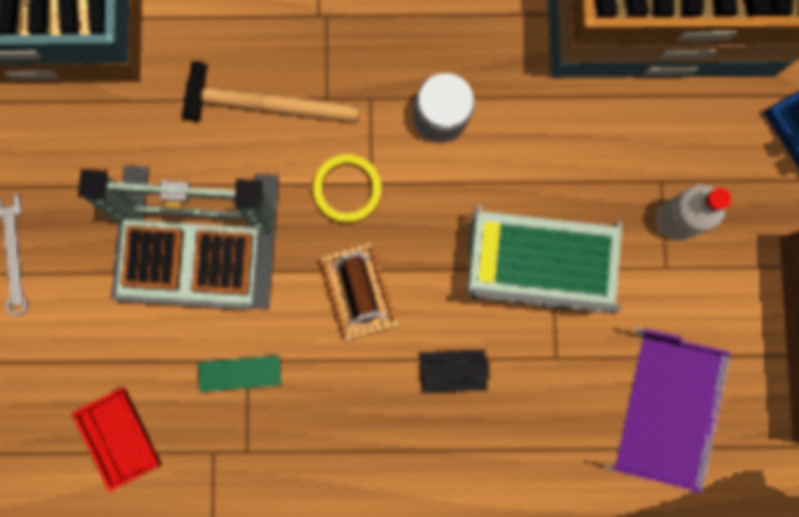

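View pics/scene0z.png

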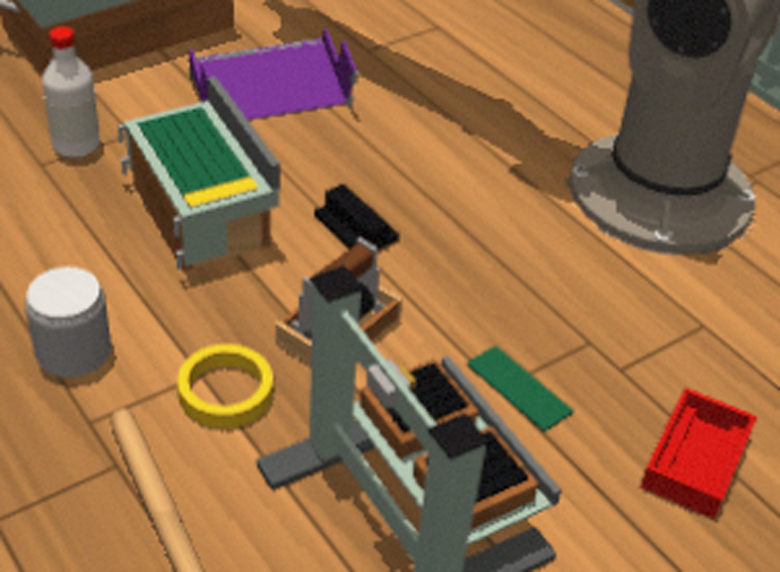

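The real shelf is the pale-green one at top (363,213); the purple one at (415,273) is the decoy. The real cradle is the wooden one holding the roller, at (284,224). The red one at (180,287) is the decoy.

Run:
```python
from h import *
p=imaging.read_camera('top'); V=view(p)
def zc(u,v): return (130+u/2.35,100+v/2.35)
P={ 'roller handle ends':[(zc(347,257),.095),(zc(370,318),.095)],
'cradle TL TR BR BL':[(zc(318,257),.032),(zc(371,245),.032),(zc(396,322),.032),(zc(347,338),.032)],
'shelf floor back L,R':[(zc(480,213),.093),(zc(620,225),.093)],
'lip R L':[(zc(616,308),.128),(zc(471,296),.128)],
'liner corners':[(zc(482,221),.095),(zc(614,232),.095),(zc(610,296),.095),(zc(478,282),.095)],
'rack tops':[(zc(93,184),.234),(zc(250,193),.234)],
'catch':[(zc(174,205),.198)],'lower shelf':[(zc(120,300),.1),(zc(252,305),.1)]}
for k,v in P.items(): print(k,[np.round(onz(p,a,z,V)[:2],3).tolist() for a,z in v])
```

```text
roller handle ends [[0.53, 0.01], [0.446, -0.021]]
cradle TL TR BR BL [[0.538, 0.051], [0.555, -0.025], [0.444, -0.06], [0.421, 0.01]]
shelf floor back L,R [[0.59, -0.175], [0.571, -0.368]]
lip R L [[0.454, -0.348], [0.472, -0.155]]
liner corners [[0.578, -0.177], [0.561, -0.359], [0.473, -0.349], [0.494, -0.169]]
rack tops [[0.606, 0.326], [0.593, 0.13]]
catch [[0.585, 0.231]]
lower shelf [[0.473, 0.32], [0.464, 0.139]]
```

```bash
cat >> h.py <<'E'
def tgt(yaw):  # tool down, tool x at yaw deg
    y=np.radians(yaw); x=np.array([np.cos(y),np.sin(y),0]); z=np.array([0,0,-1.]); return R.from_matrix(np.c_[x,np.cross(z,x),z])
def plan(pos,yaw,o=None,R0=None,p0=None):
    o=o or bot.get_obs(); R0=R0 or Rq(o['tool_rot']); p0=o['eef_pos'] if p0 is None else p0
    d=R0.inv().apply(np.array(pos)-p0); rv=np.degrees((R0.inv()*tgt(yaw)).as_rotvec())
    x=R0.as_matrix()[:,0]
    print('t %.2f pos %s yaw %.1f w %.2f F %s'%(o['t'],np.round(p0,4),np.degrees(np.arctan2(x[1],x[0])),o['gripper_width'],np.round(o['contact_force'],1)))
    print('  shift tot (units)',np.round(d/.12,3),'minrows',round(np.abs(np.linalg.norm(d))/.0417,1),'turn tot(units 4deg)',np.round(rv/4,2))
E
python3 - <<'E'
from h import *
plan([.488,-.005,.26],-70)
E
```

```text
t 3.35 pos [ 0.1597 -0.6559  0.2313] yaw -76.3 w 1.00 F [ 0.2 -0.  -1.1]
  shift tot (units) [-4.623 -3.941 -0.239] minrows 17.5 turn tot(units 4deg) [-0.   -0.   -1.58]
```

Call:
{"op": "apply_moves", "data": {"moves": "-1 -0.231 -0.197 -0.012 0 0 0;-1 -0.231 -0.197 -0.012 0 0 0;-1 -0.231 -0.197 -0.012 0 0 0;-1 -0.231 -0.197 -0.012 0 0 0;-1 -0.231 -0.197 -0.012 0 0 0;-1 -0.231 -0.197 -0.012 0 0 0;-1 -0.231 -0.197 -0.012 0 0 0;-1 -0.231 -0.197 -0.012 0 0 0;-1 -0.231 -0.197 -0.012 0 0 0;-1 -0.231 -0.197 -0.012 0 0 0"}}

```text
t: 4.18
eef_pos: [0.3243, -0.329, 0.2461]
tool_rot: [0.0, 0.786, -0.618, 0.0]
contact_force: [0.2, -0.3, 1.1]
gripper_width: 1.001
```

Call:
{"op": "apply_moves", "data": {"moves": "-1 -0.231 -0.197 -0.012 0 0 0;-1 -0.231 -0.197 -0.012 0 0 0;-1 -0.231 -0.197 -0.012 0 0 0;-1 -0.231 -0.197 -0.012 0 0 0;-1 -0.231 -0.197 -0.012 0 0 0;-1 -0.231 -0.197 -0.012 0 0 0;-1 -0.231 -0.197 -0.012 0 0 0;-1 -0.231 -0.197 -0.012 0 0 0;-1 -0.231 -0.197 -0.012 0 0 -0.8;-1 -0.231 -0.197 -0.012 0 0 -0.8;-1 0 0 0 0 0 0;-1 0 0 0 0 0 0"}}

```text
t: 5.18
eef_pos: [0.4866, -0.0023, 0.2603]
tool_rot: [-0.0, 0.821, -0.571, 0.0]
contact_force: [0.7, -1.3, 0.3]
gripper_width: 1.0
```

Run:
```python
from h import *
o=bot.get_obs()
p=imaging.read_camera('wrist'); save(p,'w1')
plan([.488,-.005,.26],-70)
V=view(p,o)
for t in ['roller_handle','roller','cradle']:
    r=nets.spot_point(p,t); print(t,[(np.round(a['location']).tolist(),round(a['score'],2)) for a in r[:3]])
    if r: print(onz(p,r[0]['location'],{'roller_handle':.087,'roller':.008,'cradle':0}[t],V))
```

```text
t 5.23 pos [ 0.486  -0.0043  0.26  ] yaw -69.9 w 1.00 F [0.9 0.  0.6]
  shift tot (units) [ 0.011 -0.013  0.   ] minrows 0.1 turn tot(units 4deg) [ 0.   -0.    0.03]
roller_handle [([277.0, 182.0], 0.77)]
[ 0.49247446 -0.00733175  0.087     ]
roller [([275.0, 168.0], 0.79)]
[ 0.49261178 -0.00580679  0.008     ]
cradle [([529.0, 240.0], 0.52), ([82.0, 66.0], 0.16)]
[ 0.51741818 -0.34712324  0.        ]
```

View pics/w1.png

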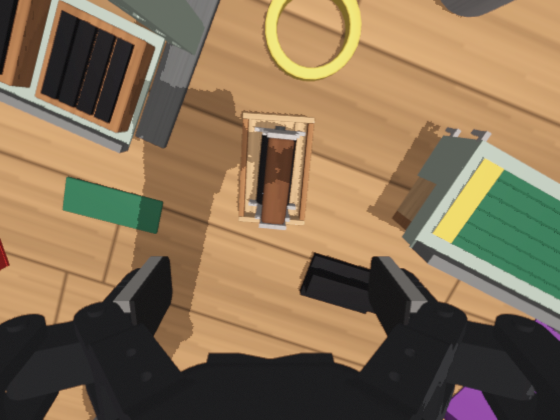

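Run:
```python
from h import *
import cv2
a=cv2.imread('pics/w1.png')[100:240,215:335];cv2.imwrite('pics/w1z.png',cv2.resize(a,None,fx=4.2,fy=4.2,interpolation=cv2.INTER_CUBIC))
```

```text
(no output)
```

View pics/w1z.png

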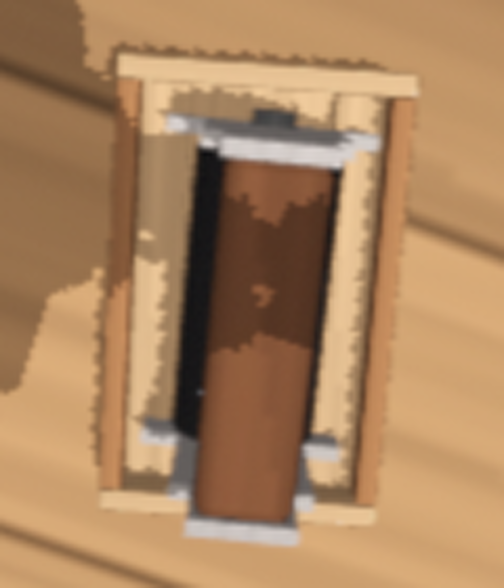

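```bash
cat > fit.py <<'E'
from h import *
from scipy.optimize import least_squares
def fit(p,V,model,px,z0,x0):  # planar pose fit; model pts Nx3, px Nx2
    f=lambda q:(proj(p,np.c_[np.array(model)[:,:2]@np.array([[np.cos(q[2]),np.sin(q[2])],[-np.sin(q[2]),np.cos(q[2])]])+q[:2],np.array(model)[:,2]+z0],V)-px).ravel()
    s=least_squares(f,x0); return s.x,np.abs(s.fun).max()
E
python3 - <<'E'
from fit import *
o=bot.get_obs(); p=imaging.read_camera('wrist'); V=view(p,o)
z=lambda L:np.array([(215+a/4.2,100+b/4.2) for a,b in L])
c=[(62,39,.032),(62,-39,.032),(-62,-39,.032),(-62,39,.032)]
M=np.array([(a/1e3,b/1e3,d) for a,b,d in c])
s,e=fit(p,V,M,z([(118,55),(418,78),(375,522),(100,505)]),0,[.49,0,.35]);print('cradle',s[:2],np.degrees(s[2]),e)
h=np.array([(.043,.012,.1),(.043,-.012,.1),(-.043,-.012,.1),(-.043,.012,.1)])
s,e=fit(p,V,h,z([(222,165),(335,170),(300,522),(195,515)]),0,[.49,0,.35]);print('handle',s[:2],np.degrees(s[2]),e)
E
```

```text
cradle [ 0.49137927 -0.01008449] 16.139461611465002 1.3873426880022777
handle [ 0.49240676 -0.01098803] 15.434942545425372 3.841318147500857
```

Run:
```python
from h import *
plan([.4914,-.0095,.069],-73.9)
```

```text
t 5.43 pos [ 0.4856 -0.0061  0.26  ] yaw -70.1 w 1.00 F [-0.3 -0.8  0.3]
  shift tot (units) [ 0.042 -0.036  1.592] minrows 4.6 turn tot(units 4deg) [ 0.01 -0.01  0.95]
```

Call:
{"op": "apply_moves", "data": {"moves": "-1 0.04 -0.036 0.1 0 0 0.95;-1 0 0 0.249 0 0 0;-1 0 0 0.249 0 0 0;-1 0 0 0.249 0 0 0;-1 0 0 0.249 0 0 0;-1 0 0 0.249 0 0 0;-1 0 0 0.249 0 0 0;-1 0 0 0 0 0 0;-1 0 0 0 0 0 0"}}

```text
t: 6.18
eef_pos: [0.4906, -0.0084, 0.0682]
tool_rot: [0.001, 0.8, -0.6, -0.001]
contact_force: [0.5, -0.1, -0.1]
gripper_width: 0.999
```

Run:
```python
from h import *
p=imaging.read_camera('wrist'); save(p,'w2')
plan([.4914,-.0095,.069],-73.9)
```

```text
t 6.23 pos [ 0.4921 -0.0081  0.0696] yaw -73.8 w 1.00 F [0.9 0.3 0.2]
  shift tot (units) [0.01  0.009 0.005] minrows 0.0 turn tot(units 4deg) [ 0.   -0.    0.03]
```

View pics/w2.png

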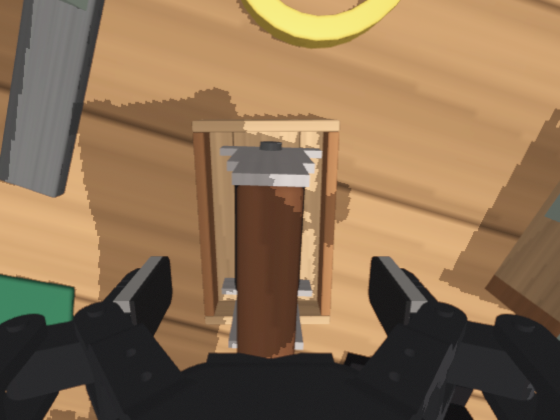

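The jaws straddle the handle (235–303 px) evenly, so I'll close.

Call:
{"op": "apply_moves", "data": {"moves": "1 0 0 0 0 0 0;1 0 0 0 0 0 0;1 0 0 0 0 0 0;1 0 0 0 0 0 0;1 0 0 0 0 0 0;1 0 0 0 0 0 0;1 0 0 0 0 0 0", "force": 100}}

```text
t: 6.82
eef_pos: [0.4924, -0.0076, 0.0697]
tool_rot: [-0.0, 0.8, -0.6, 0.001]
contact_force: [-1.1, -0.5, 7.2]
gripper_width: 0.27
```

Call:
{"op": "apply_moves", "data": {"moves": "1 0 0 -0.2 0 0 0;1 0 0 -0.3 0 0 0;1 0 0 -0.3 0 0 0;1 0 0 -0.3 0 0 0;1 0 0 -0.3 0 0 0;1 0 0 -0.2 0 0 0;1 0 0 0 0 0 0"}}

```text
t: 7.4
eef_pos: [0.4943, -0.0071, 0.2658]
tool_rot: [-0.002, 0.8, -0.6, 0.004]
contact_force: [0.8, -0.5, -4.1]
gripper_width: 0.262
```

Run:
```python
from h import *
o=bot.get_obs();print(o['eef_pos'],o['gripper_width'],o['contact_force'])
p=imaging.read_camera('wrist'); save(p,'w3'); V=view(p,o)
for t in ['liner_taped_end','liner_middle','roller_handle','roller_axle']:
    r=nets.spot_point(p,t); print(t,[(np.round(a['location']).tolist(),round(a['score'],2)) for a in r[:3]])
p=imaging.read_camera('scene'); save(p,'s3',(160,80,460,330),2.5)
```

```text
[ 0.49427853 -0.0071336   0.26577496] 0.2617884873706799 [ 0.79091198 -0.51396807 -4.09630622]
liner_taped_end [([449.0, 189.0], 0.73), ([115.0, 217.0], 0.19)]
liner_middle [([527.0, 375.0], 0.73), ([524.0, 224.0], 0.65)]
roller_handle [([271.0, 278.0], 0.93)]
roller_axle [([515.0, 293.0], 0.35)]
```

View pics/w3.png

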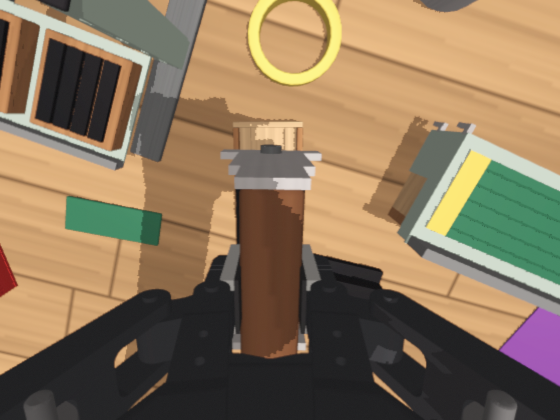

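View pics/s3.png

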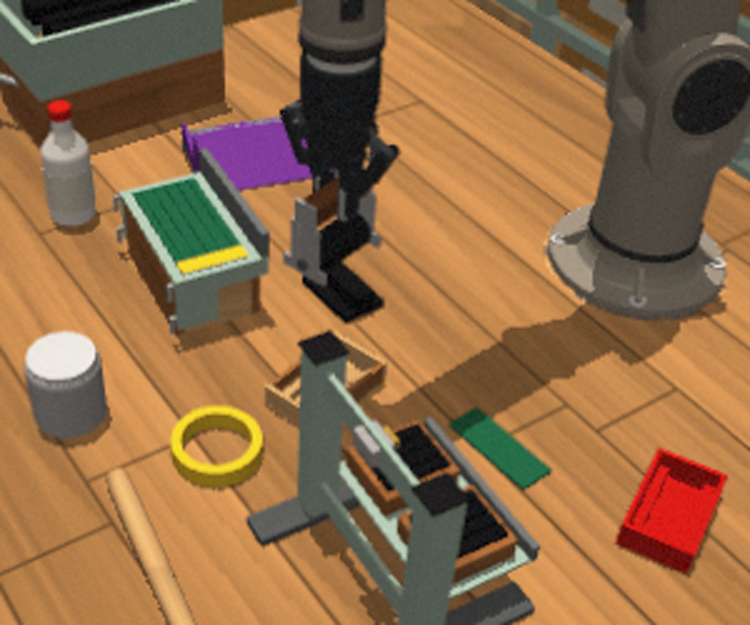

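Run:
```python
import cv2
a=cv2.imread('pics/top0.png')[170:250,315:410];cv2.imwrite('pics/tz1.png',cv2.resize(a,None,fx=8,fy=7,interpolation=cv2.INTER_CUBIC))
a=cv2.imread('pics/scene0.png')[125:225,195:285];cv2.imwrite('pics/sz1.png',cv2.resize(a,None,fx=6,fy=6,interpolation=cv2.INTER_CUBIC))
a=cv2.imread('pics/top0.png')[160:250,150:260];cv2.imwrite('pics/tz2.png',cv2.resize(a,None,fx=7,fy=6,interpolation=cv2.INTER_CUBIC))
```

```text
(no output)
```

View pics/tz1.png

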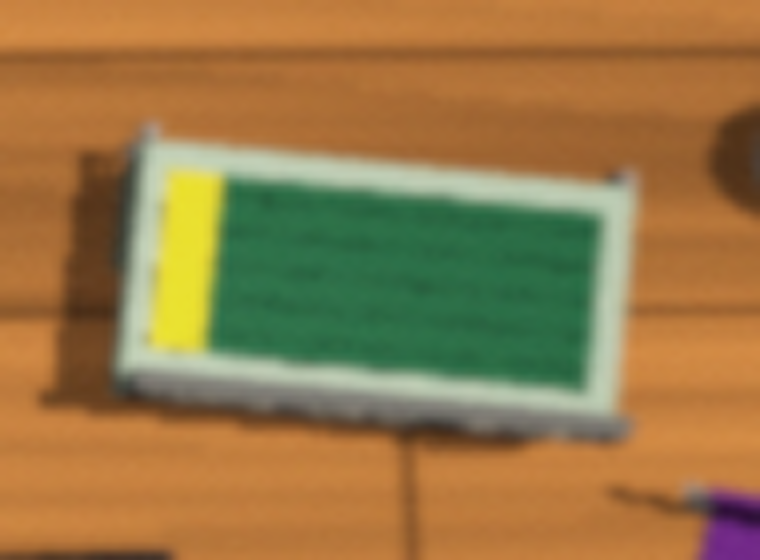

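View pics/sz1.png

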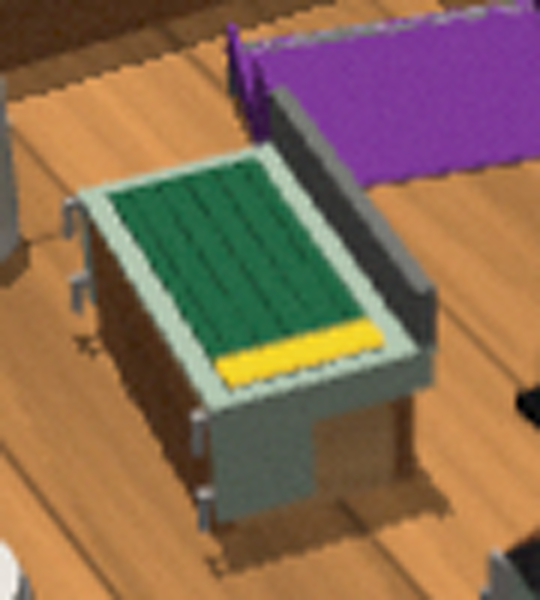

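```bash
cat >> fit.py <<'E'
def fit2(obs,z0,x0):  # obs list of (p,V,model mm,px)
    def f(q):
        out=[]
        for p,V,m,px in obs:
            m=np.array(m,float)/1e3; c,s=np.cos(q[2]),np.sin(q[2])
            X=np.c_[m[:,0]*c-m[:,1]*s+q[0],m[:,0]*s+m[:,1]*c+q[1],m[:,2]+z0]
            out.append((proj(p,X,V)-np.array(px)).ravel())
        return np.concatenate(out)
    s=least_squares(f,x0,loss='soft_l1'); return s.x,np.round(f(s.x),1)
E
python3 - <<'E'
from fit import *
pt=imaging.read_camera('top');ps=imaging.read_camera('scene')
m=[(47,88,5),(47,-88,5),(-37,-88,5),(-37,88,5),(60,100,3),(60,-100,3)]
a=[(315+u/8,170+v/7) for u,v in [(167,170),(602,210),(587,390),(150,348),(140,143),(636,186)]]
b=[(195+u/6,125+v/6) for u,v in [(228,388),(108,195),(262,153),(384,345),(212,410),(80,192)]]
for ob in ([(pt,view(pt),m,a)],[(ps,view(ps),m,b)],[(pt,view(pt),m,a),(ps,view(ps),m,b)]):
    s,e=fit2(ob,.09,[.527,-.263,-.09]); print(np.round(s[:2],4),np.degrees(s[2]).round(2),e.tolist())
E
```

```text
[ 0.5205 -0.2624] -6.56 [0.2, 0.0, -0.0, 0.0, -0.0, 0.0, 0.1, 0.3, 0.2, -0.3, -0.5, -0.0]
[ 0.5238 -0.2574] -7.64 [-0.1, -0.1, 0.4, -0.3, -0.5, 0.7, 0.5, -0.2, -0.2, 0.3, -0.0, -0.3]
[ 0.5216 -0.2612] -7.11 [0.0, -0.5, -0.3, -0.1, -0.5, -0.1, -0.4, -0.4, 0.0, -0.9, -0.7, -0.0, 0.2, -1.1, 0.2, -0.9, -0.7, -0.1, 0.7, -1.2, 0.2, -0.7, -0.2, -0.9]
```

View pics/tz2.png

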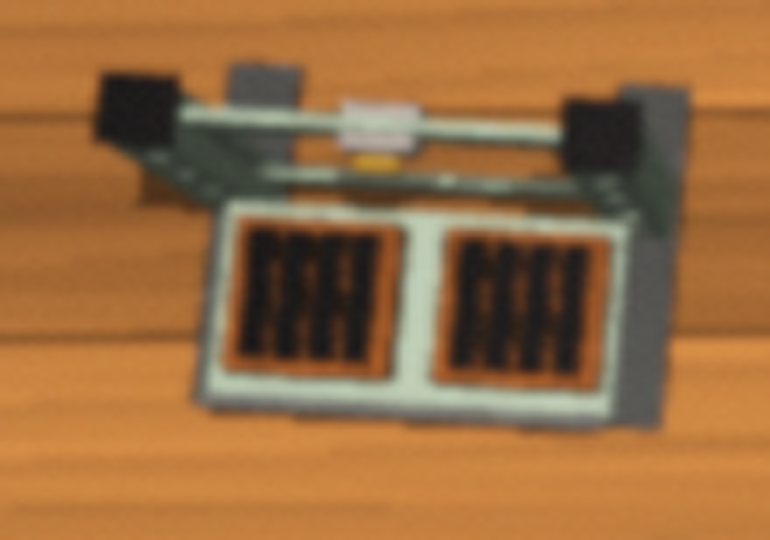

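Run:
```python
from h import *
plan([.5373,-.1894,.20],-97)
```

```text
t 7.80 pos [ 0.4909 -0.0076  0.2593] yaw -73.7 w 0.27 F [ 0.3  0.2 -4.8]
  shift tot (units) [1.563 0.053 0.492] minrows 4.7 turn tot(units 4deg) [0.04 0.01 5.82]
```

Call:
{"op": "apply_moves", "data": {"moves": "1 0.1 0.007 0.03 0 0 0;1 0.2 0.007 0.06 0 0 0;1 0.25 0.007 0.06 0 0 0;1 0.25 0.007 0.06 0 0 0;1 0.25 0.007 0.06 0 0 0;1 0.25 0.007 0.06 0 0 0;1 0.16 0.007 0.06 0 0 0;1 0.1 0.004 0.06 0 0 0;1 0 0 0.04 0 0 0.97;1 0 0 0 0 0 0.97;1 0 0 0 0 0 0.97;1 0 0 0 0 0 0.97"}}

```text
t: 8.8
eef_pos: [0.5378, -0.1886, 0.201]
tool_rot: [0.0, 0.711, -0.703, -0.001]
contact_force: [-0.3, -0.0, -3.3]
gripper_width: 0.259
```

Call:
{"op": "apply_moves", "data": {"moves": "1 0 0 0 0 0 0.97;1 0 0 0 0 0 0.97;1 0 0 0 0 0 0;1 0 0 0 0 0 0"}}

```text
t: 9.13
eef_pos: [0.538, -0.1886, 0.2015]
tool_rot: [-0.0, -0.664, 0.748, 0.0]
contact_force: [0.9, 0.7, -4.0]
gripper_width: 0.262
```

Run:
```python
from h import *
o=bot.get_obs()
p=imaging.read_camera('wrist'); save(p,'w4'); V=view(p,o)
plan([.5373,-.1894,.165],-97)
plan([.5373,-.1894,.165],-97)
print(o['eef_pos'],o['tool_rot'])
for t in ['liner_middle','roller_handle','liner_taped_end']:
    r=nets.spot_point(p,t); print(t,[(np.round(a['location']).tolist(),round(a['score'],2)) for a in r[:3]])
p=imaging.read_camera('scene'); save(p,'s4',(160,80,320,230),4)
```

```text
t 9.18 pos [ 0.538  -0.1887  0.2016] yaw -96.8 w 0.27 F [ 0.6  0.1 -3.9]
  shift tot (units) [0.007 0.005 0.305] minrows 0.9 turn tot(units 4deg) [0.01 0.   0.04]
t 9.18 pos [ 0.538  -0.1887  0.2016] yaw -96.8 w 0.27 F [ 0.6  0.1 -3.9]
  shift tot (units) [0.007 0.005 0.305] minrows 0.9 turn tot(units 4deg) [0.01 0.   0.04]
[ 0.53797    -0.18860054  0.20146265] [-2.04910443e-04 -6.63638762e-01  7.48053070e-01  3.96525019e-04]
liner_middle [([365.0, 201.0], 0.79), ([512.0, 339.0], 0.72), ([373.0, 295.0], 0.56)]
roller_handle [([271.0, 276.0], 0.66), ([366.0, 200.0], 0.41), ([365.0, 209.0], 0.27)]
liner_taped_end [([541.0, 272.0], 0.8), ([116.0, 240.0], 0.38)]
```

View pics/w4.png

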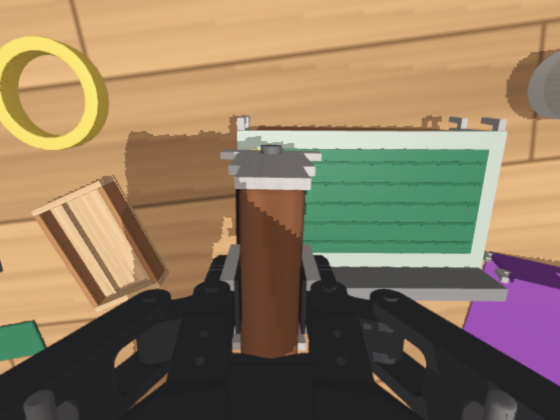

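View pics/s4.png

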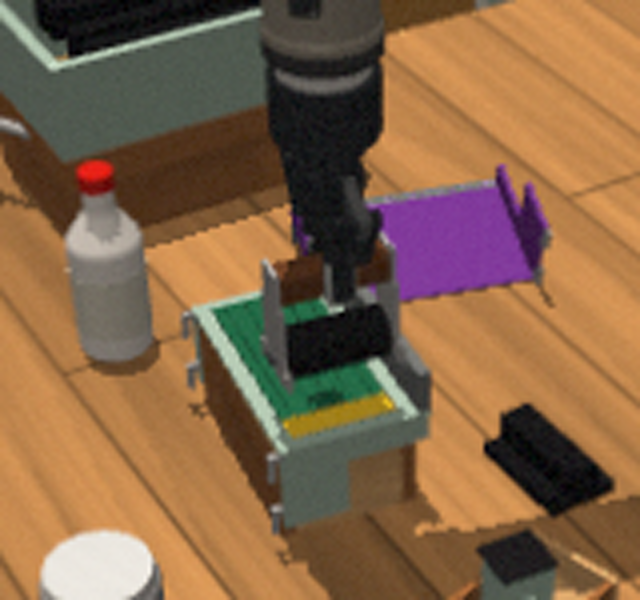

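Run:
```python
from fit import *
o=bot.get_obs(); p=imaging.read_camera('wrist'); V=view(p,o)
m=[(47,-88,5),(-37,-88,5),(60,-100,3),(60,100,3)]
s,e=fit2([(p,V,m,[(487,149),(475,254),(503,129),(239,131)])],.09,[.5215,-.261,-.12]); print(np.round(s[:2],4),np.degrees(s[2]).round(2),e.tolist())
# roller axle ends in image: plate far top corners; project expected roller points
Rt=Rq(o['tool_rot']).as_matrix()
for q in [(0,-.043,.061-.092),(0,.0,.061-.092)]:
    print(proj(p,o['eef_pos']+Rt@np.array(q),V))
```

```text
[ 0.5244 -0.2618] -6.78 [1.9, -0.5, -4.3, -0.9, 3.7, 1.3, -3.9, 0.5]
[[271.51506849 190.14423438]]
[[271.44499301 301.50731985]]
```

Call:
{"op": "apply_moves", "data": {"moves": "1 0.005 0 0.11 0 0 0.04;1 0 0 0.11 0 0 0;1 0 0 0.11 0 0 0;1 0 0 0 0 0 0;1 0 0 0.017 0 0 0;1 0 0 0 0 0 0"}}

```text
t: 9.93
eef_pos: [0.5384, -0.1896, 0.1608]
tool_rot: [0.0, -0.662, 0.75, -0.0]
contact_force: [1.1, 0.3, -4.8]
gripper_width: 0.266
```

Call:
{"op": "apply_moves", "data": {"moves": "1 0 0 0.017 0 0 0;1 0 0 0 0 0 0"}}

```text
t: 10.1
eef_pos: [0.5385, -0.1897, 0.1589]
tool_rot: [0.0, -0.662, 0.75, -0.0]
contact_force: [0.5, -0.2, -4.2]
gripper_width: 0.266
```

Call:
{"op": "apply_moves", "data": {"moves": "1 0 0 0.01 0 0 0;1 0 0 0 0 0 0"}}

```text
t: 10.27
eef_pos: [0.5382, -0.1896, 0.1573]
tool_rot: [0.0, -0.662, 0.75, -0.0]
contact_force: [-0.7, 0.4, -4.6]
gripper_width: 0.267
```

Call:
{"op": "apply_moves", "data": {"moves": "1 0 0 0.01 0 0 0;1 0 0 0 0 0 0"}}

```text
t: 10.43
eef_pos: [0.5384, -0.1897, 0.1567]
tool_rot: [0.0, -0.662, 0.75, -0.0]
contact_force: [-1.7, -0.1, 1.4]
gripper_width: 0.267
```

Call:
{"op": "apply_moves", "data": {"moves": "1 0 0 0.01 0 0 0;1 0 0 0 0 0 0"}}

```text
t: 10.6
eef_pos: [0.5385, -0.1898, 0.1566]
tool_rot: [0.0, -0.661, 0.75, -0.001]
contact_force: [-5.6, 1.2, 11.5]
gripper_width: 0.266
```

Call:
{"op": "apply_moves", "data": {"moves": "1 0 0 0 0 0 0;1 0.03 0 0 0 0 0;1 0.05 0 0 0 0 0;1 0.05 0 0 0 0 0"}}

```text
t: 10.93
eef_pos: [0.5363, -0.2051, 0.1566]
tool_rot: [0.0, -0.662, 0.75, -0.0]
contact_force: [-7.2, 1.8, 12.7]
gripper_width: 0.265
```

Call:
{"op": "apply_moves", "data": {"moves": "1 0.05 0 0 0 0 0;1 0.05 0 0 0 0 0;1 0.05 0 0 0 0 0;1 0.05 0 0 0 0 0;1 0.05 0 0 0 0 0;1 0.05 0 0 0 0 0"}}

```text
t: 11.43
eef_pos: [0.5313, -0.2413, 0.1566]
tool_rot: [-0.0, -0.661, 0.75, -0.0]
contact_force: [-7.7, 2.2, 12.7]
gripper_width: 0.264
```

Call:
{"op": "apply_moves", "data": {"moves": "1 0.05 0 0 0 0 0;1 0.05 0 0 0 0 0;1 0.05 0 0 0 0 0;1 0.05 0 0 0 0 0;1 0.05 0 0 0 0 0;1 0.05 0 0 0 0 0"}}

```text
t: 11.93
eef_pos: [0.5263, -0.2772, 0.1567]
tool_rot: [-0.001, -0.661, 0.75, 0.0]
contact_force: [-9.3, 1.8, 14.2]
gripper_width: 0.264
```

Call:
{"op": "apply_moves", "data": {"moves": "1 0.05 0 0 0 0 0;1 0.05 0 0 0 0 0;1 0.05 0 0 0 0 0;1 0.05 0 0 0 0 0;1 0.05 0 0 0 0 0;1 0.05 0 0 0 0 0"}}

```text
t: 12.43
eef_pos: [0.5212, -0.3131, 0.1567]
tool_rot: [-0.001, -0.661, 0.75, 0.0]
contact_force: [-10.0, 2.6, 14.8]
gripper_width: 0.268
```

Call:
{"op": "apply_moves", "data": {"moves": "1 0.05 0 0 0 0 0;1 0.05 0 0 0 0 0;1 0.05 0 0 0 0 0;1 0.05 0 0 0 0 0;1 0 0 0 0 0 0;1 0 0 0 0 0 0"}}

```text
t: 12.93
eef_pos: [0.5179, -0.338, 0.1567]
tool_rot: [-0.002, -0.661, 0.751, -0.0]
contact_force: [-9.7, 1.0, 13.7]
gripper_width: 0.264
```

Call:
{"op": "apply_moves", "data": {"moves": "1 0 0 -0.05 0 0 0;1 0 0 -0.2 0 0 0;1 0 0 -0.3 0 0 0;1 0 0 -0.2 0 0 0;1 0 0 0 0 0 0"}}

```text
t: 13.35
eef_pos: [0.5231, -0.3373, 0.2507]
tool_rot: [0.002, -0.662, 0.75, -0.005]
contact_force: [1.4, -0.2, -3.9]
gripper_width: 0.264
```

Run:
```python
from h import *
o=bot.get_obs()
p=imaging.read_camera('wrist'); save(p,'w5'); V=view(p,o)
Rt=Rq(o['tool_rot']).as_matrix()
for q in [(0,-.043,.061-.092),(0,.0,.061-.092)]:
    print(proj(p,o['eef_pos']+Rt@np.array(q),V))
p=imaging.read_camera('top'); save(p,'t5',(315,170,410,250),7)
plan([.5373,-.1894,.165],-73.8)
```

```text
[[271.53635588 190.09749792]]
[[271.46425228 301.47330014]]
t 13.45 pos [ 0.5201 -0.336   0.2451] yaw -97.1 w 0.27 F [-0.7 -0.7 -5.1]
  shift tot (units) [-1.231  0.011  0.666] minrows 4.0 turn tot(units 4deg) [-0.02 -0.01 -5.84]
```

View pics/w5.png

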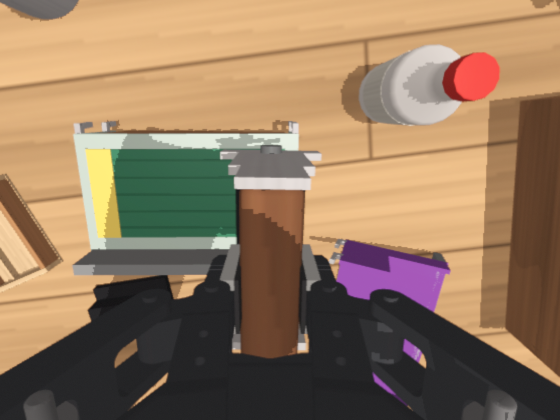

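View pics/t5.png

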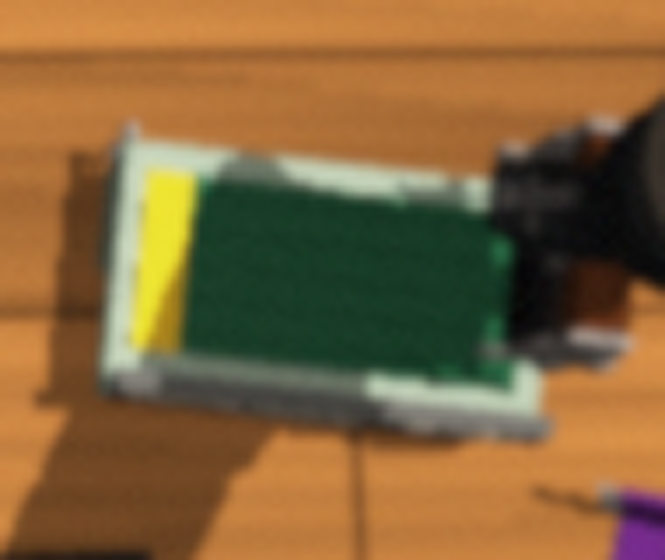

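Run:
```python
from h import *
plan([.4922,-.0078,.20],-73.8)
```

```text
t 13.45 pos [ 0.5201 -0.336   0.2451] yaw -97.1 w 0.27 F [-0.7 -0.7 -5.1]
  shift tot (units) [-2.685  0.572  0.373] minrows 8.0 turn tot(units 4deg) [-0.02 -0.01 -5.84]
```

Call:
{"op": "apply_moves", "data": {"moves": "1 -0.12 0.03 0 0 0 0;1 -0.23 0.05 0 0 0 0;1 -0.26 0.056 0 0 0 0;1 -0.26 0.056 0 0 0 0;1 -0.26 0.056 0 0 0 0;1 -0.26 0.056 0 0 0 0;1 -0.26 0.056 0 0 0 0;1 -0.26 0.056 0.05 0 0 0;1 -0.26 0.056 0.08 0 0 0;1 -0.23 0.05 0.08 0 0 0;1 -0.18 0.03 0.08 0 0 0;1 -0.1 0.02 0.08 0 0 0"}}

```text
t: 14.45
eef_pos: [0.4895, -0.0045, 0.1981]
tool_rot: [-0.001, -0.663, 0.748, 0.002]
contact_force: [0.7, -0.2, -4.8]
gripper_width: 0.262
```

Call:
{"op": "apply_moves", "data": {"moves": "1 0 0 0 0 0 -0.97;1 0 0 0 0 0 -0.97;1 0 0 0 0 0 -0.97;1 0 0 0 0 0 -0.97;1 0 0 0 0 0 -0.97;1 0 0 0 0 0 -0.97;1 0 0 0 0 0 0;1 0 0 0 0 0 0;1 0 0 0 0 0 0"}}

```text
t: 15.2
eef_pos: [0.4908, -0.0083, 0.1994]
tool_rot: [0.0, 0.799, -0.602, -0.001]
contact_force: [-0.5, 0.5, -4.8]
gripper_width: 0.265
```

Run:
```python
from h import *
o=bot.get_obs()
p=imaging.read_camera('wrist'); save(p,'w6')
plan([.4922,-.0078,.075],-73.8)
```

```text
t 15.25 pos [ 0.4911 -0.0083  0.1996] yaw -74.0 w 0.26 F [ 0.8  0.4 -5.7]
  shift tot (units) [-1.000e-03 -1.200e-02  1.039e+00] minrows 3.0 turn tot(units 4deg) [ 0.02  0.01 -0.04]
```

View pics/w6.png

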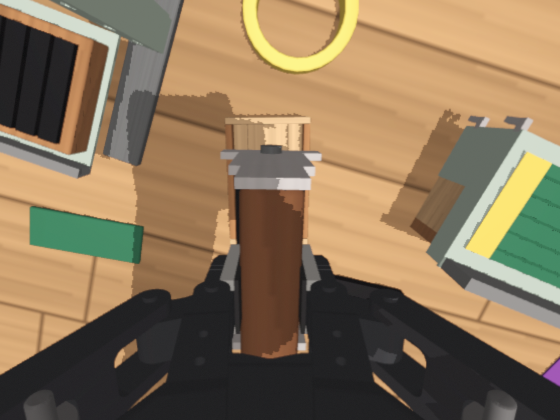

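Call:
{"op": "apply_moves", "data": {"moves": "1 0 -0.012 0.1 0 0 0;1 0 0 0.2 0 0 0;1 0 0 0.2 0 0 0;1 0 0 0.2 0 0 0;1 0 0 0.15 0 0 0;1 0 0 0.1 0 0 0;1 0 0 0.07 0 0 0;1 0 0 0.02 0 0 0;1 0 0 0.02 0 0 0;1 0 0 0 0 0 0"}}

```text
t: 16.08
eef_pos: [0.4937, -0.0079, 0.0735]
tool_rot: [-0.0, 0.799, -0.601, 0.0]
contact_force: [0.6, 0.5, -3.6]
gripper_width: 0.264
```

Call:
{"op": "apply_moves", "data": {"moves": "1 0 0 0.012 0 0 0;1 0 0 0.01 0 0 0;1 0 0 0 0 0 0"}}

```text
t: 16.33
eef_pos: [0.4934, -0.0081, 0.0709]
tool_rot: [-0.0, 0.799, -0.601, 0.0]
contact_force: [-0.5, -0.4, -4.8]
gripper_width: 0.267
```

Call:
{"op": "apply_moves", "data": {"moves": "1 0 0 0.012 0 0 0;1 0 0 0 0 0 0;1 0 0 0 0 0 0"}}

```text
t: 16.58
eef_pos: [0.4935, -0.0079, 0.0697]
tool_rot: [-0.0, 0.799, -0.601, 0.0]
contact_force: [-2.8, -0.2, 3.4]
gripper_width: 0.259
```

Seated on the ledges, so I'll release and lift straight up.

Call:
{"op": "apply_moves", "data": {"moves": "-1 0 0 0 0 0 0;-1 0 0 0 0 0 0;-1 0 0 0 0 0 0;-1 0 0 0 0 0 0;-1 0 0 0 0 0 0;-1 0 0 0 0 0 0;-1 0 0 -0.1 0 0 0;-1 0 0 -0.3 0 0 0;-1 0 0 -0.3 0 0 0;-1 0 0 -0.3 0 0 0;-1 0 0 -0.3 0 0 0;-1 0 0 -0.2 0 0 0"}}

```text
t: 17.58
eef_pos: [0.4939, -0.0075, 0.2535]
tool_rot: [-0.001, 0.799, -0.601, 0.002]
contact_force: [0.5, 0.9, 0.2]
gripper_width: 1.0
```

Run:
```python
from h import *
o=bot.get_obs()
p=imaging.read_camera('wrist'); save(p,'w7')
plan([.52,.20,.30],-4)
```

```text
t 17.63 pos [ 0.4962 -0.0073  0.2572] yaw -73.9 w 1.00 F [2.4 0.2 3.5]
  shift tot (units) [-1.603 -0.675 -0.355] minrows 5.1 turn tot(units 4deg) [ -0.1   -0.13 -17.46]
```

View pics/w7.png

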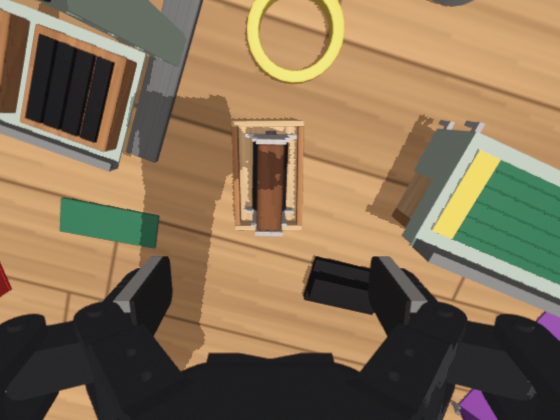

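Run:
```python
from h import *
o=bot.get_obs();print(np.round(o['q'],2))
plan([.425,.235,.30],-94)
```

```text
[ 0.35  0.19 -0.52  1.92  0.11  1.05 -1.51]
t 17.63 pos [ 0.4962 -0.0073  0.2572] yaw -73.9 w 1.00 F [2.4 0.2 3.5]
  shift tot (units) [-2.103  0.005 -0.363] minrows 6.1 turn tot(units 4deg) [-0.15 -0.02  5.04]
```

Call:
{"op": "apply_moves", "data": {"moves": "-1 -0.13 0 -0.036 0 0 0;-1 -0.22 0 -0.036 0 0 0;-1 -0.24 0 -0.036 0 0 0;-1 -0.24 0 -0.036 0 0 0;-1 -0.24 0 -0.036 0 0 0;-1 -0.24 0 -0.036 0 0 0;-1 -0.24 0 -0.036 0 0 0;-1 -0.24 0 -0.036 0 0 0;-1 -0.21 0 -0.036 0 0 0;-1 -0.1 0 -0.036 0 0 1;-1 0 0 0 0 0 1;-1 0 0 0 0 0 1"}}

```text
t: 18.63
eef_pos: [0.4223, 0.2355, 0.2931]
tool_rot: [-0.0, 0.732, -0.681, 0.0]
contact_force: [0.1, -0.1, -0.5]
gripper_width: 1.0
```

Call:
{"op": "apply_moves", "data": {"moves": "-1 0 0 0 0 0 1;-1 0 0 0 0 0 1;-1 0 0 0 1 0 0;-1 0 0 0 1 0 0;-1 0 0 0 1 0 0;-1 0 0 0 1 0 0;-1 0 0 0 1 0 0;-1 0 0 0 1 0 0;-1 0 0 0 1 0 0;-1 0 0 0 1 0 0;-1 0 0 0 0 0 0;-1 0 0 0 0 0 0"}}

```text
t: 19.63
eef_pos: [0.4224, 0.2339, 0.2924]
tool_rot: [0.188, -0.657, 0.702, -0.201]
contact_force: [0.4, 0.6, -0.2]
gripper_width: 1.001
```

Run:
```python
from h import *
o=bot.get_obs()
p=imaging.read_camera('wrist'); save(p,'w8')
np.savez('w8.npz',pos=o['eef_pos'],rot=o['tool_rot'])
print(o['eef_pos'],Rq(o['tool_rot']).as_matrix().round(3),o['q'].round(2))
for t in ['slot_left','slot_right','catch_nose']:
    r=nets.spot_point(p,t); print(t,[(np.round(a['location']).tolist(),round(a['score'],2)) for a in r[:3]])
```

```text
[0.42235507 0.23392631 0.29241506] [[-0.067 -0.847  0.528]
 [-0.998  0.057 -0.036]
 [ 0.001 -0.529 -0.849]] [-0.1  -0.07 -0.79  2.2   0.61  0.75 -2.94]
slot_left [([154.0, 91.0], 0.95)]
slot_right [([365.0, 96.0], 0.74), ([450.0, 218.0], 0.16)]
catch_nose [([256.0, 90.0], 0.65)]
```

View pics/w8.png

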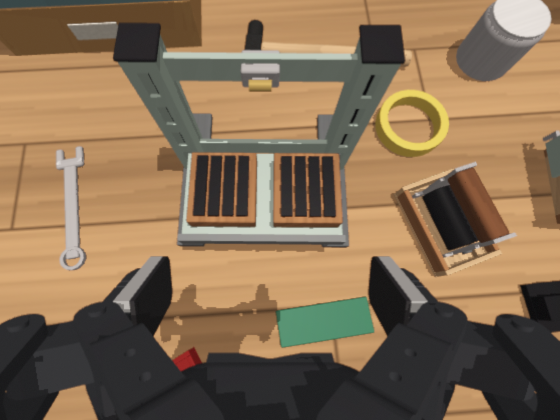

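Run:
```python
import cv2
a=cv2.imread('pics/w8.png')[15:165,105:230];cv2.imwrite('pics/w8a.png',cv2.resize(a,None,fx=4,fy=4,interpolation=cv2.INTER_CUBIC))
a=cv2.imread('pics/w8.png')[15:165,305:430];cv2.imwrite('pics/w8b.png',cv2.resize(a,None,fx=4,fy=4,interpolation=cv2.INTER_CUBIC))
```

```text
(no output)
```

View pics/w8a.png

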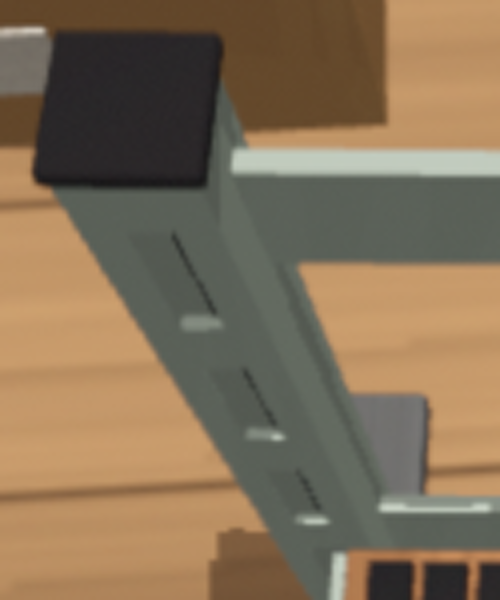

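View pics/w8b.png

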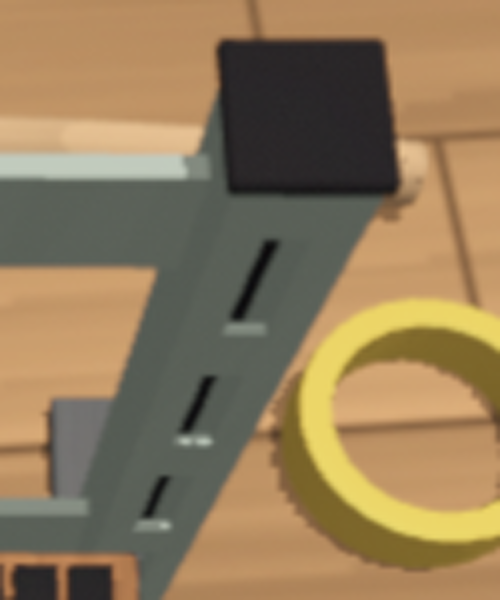

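Run:
```python
from fit import *
d=np.load('w8.npz'); o=dict(eef_pos=d['pos'],tool_rot=d['rot'])
p=imaging.read_camera('wrist'); V=view(p,o)
L=[(105+u/4,15+v/4) for u,v in [(204,331),(268,440),(314,524)]]
Rr=[(305+u/4,15+v/4) for u,v in [(245,335),(194,446),(152,531)]]
m=[(60,97.5,183),(60,97.5,133),(60,97.5,83),(60,-97.5,183),(60,-97.5,133),(60,-97.5,83)]
s,e=fit2([(p,V,m,L+Rr)],0,[.53,.23,-.07]);print(s[:2].round(4),np.degrees(s[2]).round(2),e.tolist())
o2=bot.get_obs();V=view(p,o2);s,e=fit2([(p,V,m,L+Rr)],0,[.53,.23,-.07]);print(s[:2].round(4),np.degrees(s[2]).round(2),e.tolist())
for k in [.95,1.0,1.05]: pass
for uv,z in zip([L[0],Rr[0]],[.183,.183]): print(onz(p,uv,z,V))
```

```text
[0.5254 0.2357] -4.35 [-0.6, -0.5, -1.0, 0.1, -0.6, 0.2, 1.0, 0.1, 0.4, -0.0, 0.8, -0.3]
[0.5271 0.236 ] -4.55 [-0.5, -0.4, -0.9, 0.1, -0.5, 0.2, 0.8, 0.1, 0.3, -0.0, 0.8, -0.3]
[0.59408804 0.32795536 0.183     ]
[0.57930091 0.13480623 0.183     ]
```

Call:
{"op": "apply_moves", "data": {"moves": "-1 0 0 0 -1 0 0;-1 0 0 0 -1 0 0;-1 0 0 0 -1 0 0;-1 0 0 0 -1 0 0;-1 0 0 0 -1 0 0;-1 0 0 0 -1 0 0;-1 0 0 0 -1 0 0;-1 0 0 0 -1 0 0;-1 0 0 0 0 0 -1;-1 0 0 0 0 0 -1;-1 0 0 0 0 0 -1;-1 0 0 0 0 0 -1"}}

```text
t: 20.88
eef_pos: [0.4237, 0.234, 0.2921]
tool_rot: [0.0, 0.779, -0.628, -0.001]
contact_force: [0.3, 0.8, 0.3]
gripper_width: 1.001
```

Call:
{"op": "apply_moves", "data": {"moves": "-1 0 0 0 0 0 -1;-1 0 0 0 0 0 -1;-1 0 0 0 0 0 -1;-1 0 0 0 0 0 -1;-1 0 0 0 0 0 -1;-1 0 0 0 0 0 -1;-1 0 0 0 0 0 -1;-1 0 0 0 0 0 -1;-1 0 0 0 0 0 -1;-1 0 0 0 0 0 -1;-1 0 0 0 0 0 -1;-1 0 0 0 0 0 -1"}}

```text
t: 21.88
eef_pos: [0.4236, 0.234, 0.2923]
tool_rot: [-0.0, 0.967, -0.257, -0.001]
contact_force: [0.4, 0.3, -0.3]
gripper_width: 1.001
```

Call:
{"op": "apply_moves", "data": {"moves": "-1 0 0 0 0 0 -1;-1 0 0 0 0 0 -1;-1 0 0 0 0 0 -1;-1 0 0 0 0 0 -1;-1 0 0 0 0 0 -1;-1 0 0 0 0 0 -0.8;-1 0 0 0 0 0 0"}}

```text
t: 22.47
eef_pos: [0.4236, 0.2339, 0.2922]
tool_rot: [-0.0, 0.998, -0.058, -0.001]
contact_force: [-0.1, -0.0, -0.1]
gripper_width: 0.997
```

Run:
```python
from h import *
o=bot.get_obs();print(np.round(o['q'],2))
plan([.4684,-.2549,.22],-7)
```

```text
[ 0.14  0.19 -0.86  1.88  0.16  1.14 -0.89]
t 22.47 pos [0.4236 0.2339 0.2922] yaw -6.6 w 1.00 F [-0.1 -0.  -0.1]
  shift tot (units) [0.842 4.004 0.598] minrows 11.9 turn tot(units 4deg) [-0.01  0.02  0.09]
```

Call:
{"op": "apply_moves", "data": {"moves": "-1 0.04 0.15 0 0 0 0;-1 0.06 0.27 0 0 0 0;-1 0.06 0.29 0 0 0 0;-1 0.06 0.29 0 0 0 0;-1 0.06 0.29 0 0 0 0;-1 0.06 0.29 0 0 0 0;-1 0.06 0.29 0 0 0 0;-1 0.06 0.29 0 0 0 0;-1 0.06 0.29 0 0 0 0;-1 0.06 0.29 0 0 0 0;-1 0.06 0.29 0 0 0 0;-1 0.06 0.29 0 0 0 0"}}

```text
t: 23.47
eef_pos: [0.4602, -0.1735, 0.2924]
tool_rot: [-0.0, 0.998, -0.06, 0.0]
contact_force: [0.7, 0.2, -0.4]
gripper_width: 0.997
```

Call:
{"op": "apply_moves", "data": {"moves": "-1 0.06 0.29 0 0 0 0;-1 0.06 0.24 0.1 0 0 0;-1 0.03 0.15 0.15 0 0 0;-1 0 0 0.15 0 0 0;-1 0 0 0 0 0 0;-1 0 0 0 0 0 0"}}

```text
t: 23.97
eef_pos: [0.4682, -0.2542, 0.2436]
tool_rot: [-0.001, 0.998, -0.059, -0.001]
contact_force: [-0.6, 0.4, 0.0]
gripper_width: 1.002
```

Run:
```python
from h import *
o=bot.get_obs();print(np.round(o['q'],2))
p=imaging.read_camera('wrist'); save(p,'w9'); 
plan([.4684,-.2549,.22],-7)
V=view(p,o)
for t in ['lip_top','liner_middle','liner_taped_end']:
    r=nets.spot_point(p,t); print(t,[(np.round(a['location']).tolist(),round(a['score'],2)) for a in r[:3]])
    if t=='lip_top' and r: print(onz(p,r[0]['location'],.128,V))
```

```text
[ 0.78  0.27 -0.47  1.85  0.14  1.05  0.13]
t 24.02 pos [ 0.469  -0.2539  0.2447] yaw -6.7 w 1.00 F [ 0.8  1.  -0.1]
  shift tot (units) [-0.004  0.009  0.206] minrows 0.6 turn tot(units 4deg) [-0.01 -0.    0.08]
lip_top [([271.0, 202.0], 0.83)]
[ 0.46959241 -0.25475785  0.128     ]
liner_middle [([172.0, 335.0], 0.74), ([338.0, 194.0], 0.58)]
liner_taped_end [([239.0, 339.0], 0.81), ([332.0, 192.0], 0.7)]
```

View pics/w9.png

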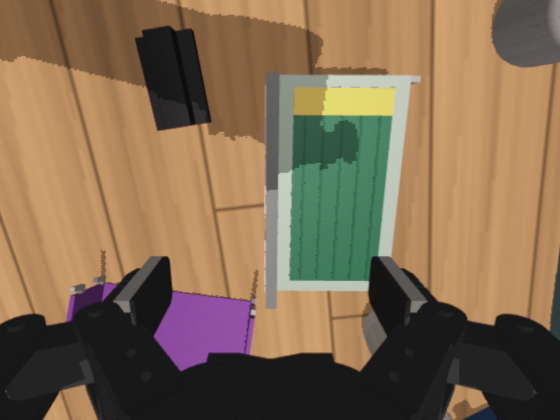

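Run:
```python
from fit import *
o=bot.get_obs(); p=imaging.read_camera('wrist'); V=view(p,o)
m=[(47,88,5),(-37,88,5),(-37,-88,5),(47,-88,5),(-60,98,38),(-60,-98,38),(-50,-98,38),(60,100,3)]
s,e=fit2([(p,V,m,[(397,88),(294,87),(290,281),(379,281),(267,74),(265,307),(277,307),(410,79)])],.09,[.5215,-.261,-.12]); print(np.round(s[:2],4),np.degrees(s[2]).round(2),e.tolist())
yw=s[2];c,sn=np.cos(yw),np.sin(yw)
T=[s[0]-.055*c,s[1]-.055*sn,.102];print(T)
plan(T,np.degrees(yw))
```

```text
[ 0.5268 -0.2623] -7.05 [-1.8, 2.3, 0.6, 2.7, -0.2, -1.2, -3.4, -0.7, -0.2, -2.0, 0.9, 0.9, 0.1, 1.0, 1.6, -3.8]
[np.float64(0.4722566507599895), np.float64(-0.25557683574420653), 0.102]
t 24.22 pos [ 0.4694 -0.2541  0.2456] yaw -6.6 w 1.00 F [-0.3 -0.2  0.6]
  shift tot (units) [0.023 0.009 1.196] minrows 3.4 turn tot(units 4deg) [ 0.01 -0.03  0.1 ]
```

Call:
{"op": "apply_moves", "data": {"moves": "-1 0.006 0.008 0.1 0 0 0.1;-1 0 0 0.2 0 0 0;-1 0 0 0.2 0 0 0;-1 0 0 0.2 0 0 0;-1 0 0 0.2 0 0 0;-1 0 0 0.15 0 0 0;-1 0 0 0.1 0 0 0;-1 0 0 0.04 0 0 0;-1 0 0 0 0 0 0"}}

```text
t: 24.97
eef_pos: [0.4688, -0.2552, 0.1006]
tool_rot: [-0.0, 0.998, -0.062, -0.001]
contact_force: [-0.8, -0.3, 0.7]
gripper_width: 0.998
```

Call:
{"op": "apply_moves", "data": {"moves": "1 0 0 0 0 0 0;1 0 0 0 0 0 0;1 0 0 0 0 0 0;1 0 0 0 0 0 0;1 0 0 0 0 0 0;1 0 0 0 0 0 0;1 0 0 0 0 0 0;1 0 0 0 0 0 0;1 0 0 0 0 0 0", "force": 120}}

```text
t: 25.72
eef_pos: [0.4693, -0.2557, 0.1021]
tool_rot: [0.0, 0.998, -0.062, 0.0]
contact_force: [-1.7, 1.6, 6.1]
gripper_width: 0.089
```

Run:
```python
from h import *
o=bot.get_obs();print(np.round(o['q'],2))
p=imaging.read_camera('wrist'); save(p,'w10'); 
plan([.4684,-.2549,.22],-7)
p=imaging.read_camera('scene'); save(p,'s10',(160,80,320,230),4)
```

```text
[ 0.72  0.45 -0.42  1.98  0.26  0.76  0.02]
t 25.77 pos [ 0.4693 -0.2557  0.1021] yaw -7.1 w 0.09 F [-1.   0.7  5.4]
  shift tot (units) [-0.008 -0.005 -0.982] minrows 2.8 turn tot(units 4deg) [ 0.01 -0.   -0.02]
```

View pics/w10.png

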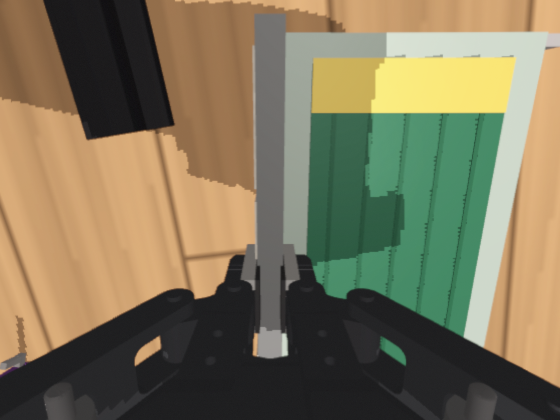

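View pics/s10.png

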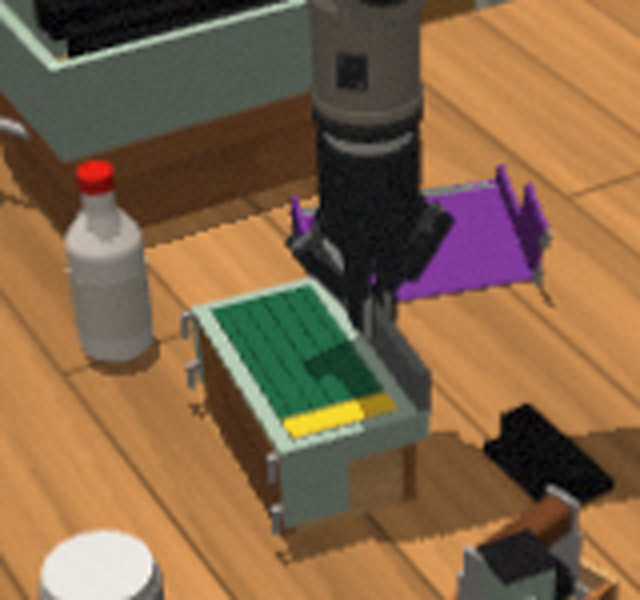

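```bash
cat > pn.py <<'E'
from fit import *
# shelf pose in tool frame from wrist px. shelf->tool nominal: x=x, y=-y, z=-z
def shelf_in_tool(p,m,px):
    Vt=np.linalg.inv(np.array(p['mount'])); m=np.array(m,float)/1e3; px=np.array(px,float)
    R0=R.from_euler('x',180,degrees=True)
    def f(q):
        X=(R.from_rotvec(q[3:])*R0).apply(m)+q[:3]
        return np.r_[(proj(p,X,Vt)-px).ravel(), np.array([q[0]-.055,0])*2000*0]
    s=least_squares(f,[.055,0,.012,0,0,0],loss='soft_l1'); return s.x,f(s.x)[:-2].round(1)
E
python3 - <<'E'
from pn import *
p=imaging.read_camera('wrist'); Vt=np.linalg.inv(np.array(p['mount']))
for uv,z in [((271.5,14),.102-.128),((413,57),.007),((312,57),.007),((515,57),.007)]: print(uv,onz(p,uv,z,Vt).round(4))
m=[(-60,98,38),(-50,98,38),(-37,88,5),(47,88,5),(-37,66,5),(47,66,5),(60,100,3)]
px=[(256,14),(287,14),(312,57),(515,57),(310,112),(503,113),(546,34)]
s,e=shelf_in_tool(p,m,px);print(s[:3].round(4),np.degrees(s[3:]).round(2),e)
E
```

```text
(271.5, 14) [ 0.0012 -0.0979 -0.026 ]
(413, 57) [ 0.0597 -0.0903  0.007 ]
(312, 57) [ 0.0181 -0.0904  0.007 ]
(515, 57) [ 0.1015 -0.0902  0.007 ]
[ 0.0552 -0.0028  0.0202] [ 3.9  -0.52  0.32] [-0.7 -0.4  0.2 -0.2  1.1  0.9 -1.7  1.5  0.7  0.3 -2.4 -0.1  2.9 -6.8]
```

Call:
{"op": "apply_moves", "data": {"moves": "1 0 0 -0.05 0 0 0;1 0 0 -0.1 0 0 0;1 0 0 -0.15 0 0 0;1 0 0 -0.2 0 0 0;1 0 0 -0.2 0 0 0;1 0 0 -0.2 0 0 0;1 0 0 -0.15 0 0 0;1 0 0 -0.05 0 0 0;1 0 0 0 0 0 0"}}

```text
t: 26.62
eef_pos: [0.4698, -0.2558, 0.2353]
tool_rot: [0.001, 0.998, -0.062, 0.001]
contact_force: [0.0, 0.8, -4.4]
gripper_width: 0.094
```

Run:
```python
from h import *
o=bot.get_obs()
p=imaging.read_camera('wrist'); save(p,'w11'); 
plan([.42,.243,.23],-4.4)
p=imaging.read_camera('scene'); save(p,'s11',(160,80,320,230),4)
```

```text
t 26.67 pos [ 0.4689 -0.2555  0.2336] yaw -7.1 w 0.09 F [-0.2 -0.7 -4.2]
  shift tot (units) [-0.917 -4.072  0.028] minrows 12.0 turn tot(units 4deg) [ 0.01 -0.   -0.67]
```

View pics/w11.png

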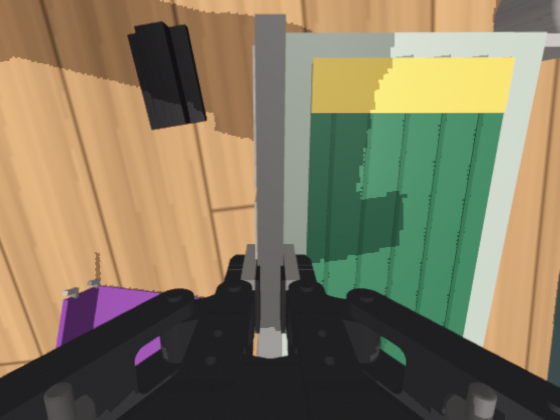

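View pics/s11.png

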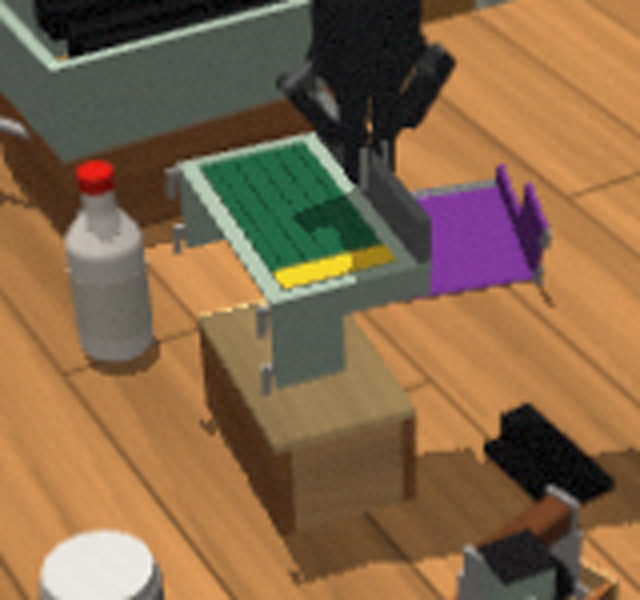

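Call:
{"op": "apply_moves", "data": {"moves": "1 0 0 -0.1 0 0 0;1 0 0 -0.2 0 0 -0.33;1 0 0 -0.2 0 0 -0.33;1 0 0 -0.2 0 0 0;1 0 0 -0.15 0 0 0;1 0 0 -0.05 0 0 0;1 0 0 0 0 0 0"}}

```text
t: 27.3
eef_pos: [0.4697, -0.2557, 0.3425]
tool_rot: [0.0, 0.999, -0.039, 0.001]
contact_force: [-0.2, -0.8, -4.2]
gripper_width: 0.092
```

Run:
```python
from h import *
plan([.437,.243,.337],-4.45)
```

```text
t 27.30 pos [ 0.4697 -0.2557  0.3425] yaw -4.4 w 0.09 F [-0.2 -0.8 -4.2]
  shift tot (units) [-0.593 -4.122  0.042] minrows 12.0 turn tot(units 4deg) [ 0.01 -0.02  0.  ]
```

Call:
{"op": "apply_moves", "data": {"moves": "1 -0.026 -0.06 0 0 0 0;1 -0.026 -0.12 0 0 0 0;1 -0.026 -0.18 0 0 0 0;1 -0.026 -0.2 0 0 0 0;1 -0.026 -0.2 0 0 0 0;1 -0.026 -0.2 0 0 0 0;1 -0.026 -0.2 0 0 0 0;1 -0.026 -0.2 0 0 0 0;1 -0.026 -0.2 0 0 0 0;1 -0.026 -0.2 0 0 0 0;1 -0.026 -0.2 0 0 0 0;1 -0.026 -0.2 0 0 0 0"}}

```text
t: 28.3
eef_pos: [0.4499, 0.0082, 0.34]
tool_rot: [0.0, 0.999, -0.038, -0.001]
contact_force: [1.6, 0.2, -4.4]
gripper_width: 0.09
```

Call:
{"op": "apply_moves", "data": {"moves": "1 -0.026 -0.2 0 0 0 0;1 -0.026 -0.2 0 0 0 0;1 -0.026 -0.2 0 0 0 0;1 -0.026 -0.2 0 0 0 0;1 -0.026 -0.2 0 0 0 0;1 -0.026 -0.2 0 0 0 0;1 -0.026 -0.2 0 0 0 0;1 -0.026 -0.2 0 0 0 0;1 -0.026 -0.18 0 0 0 0;1 -0.026 -0.12 0 0 0 0;1 -0.02 -0.06 0 0 0 0;1 0 0 0 0 0 0"}}

```text
t: 29.3
eef_pos: [0.4342, 0.245, 0.3405]
tool_rot: [-0.0, 0.999, -0.036, -0.001]
contact_force: [-0.6, -0.9, -3.5]
gripper_width: 0.093
```

Run:
```python
from h import *
o=bot.get_obs()
p=imaging.read_camera('wrist'); save(p,'w12'); 
plan([.437,.243,.225],-4.45)
p=imaging.read_camera('top'); save(p,'t12',(150,140,280,250),6)
```

```text
t 29.35 pos [0.4351 0.2433 0.3406] yaw -4.3 w 0.09 F [-0.2 -0.8 -4.8]
  shift tot (units) [0.017 0.    0.963] minrows 2.8 turn tot(units 4deg) [0.02 0.02 0.04]
```

View pics/w12.png

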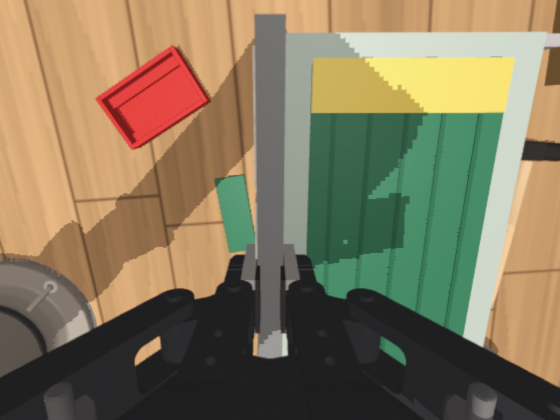

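View pics/t12.png

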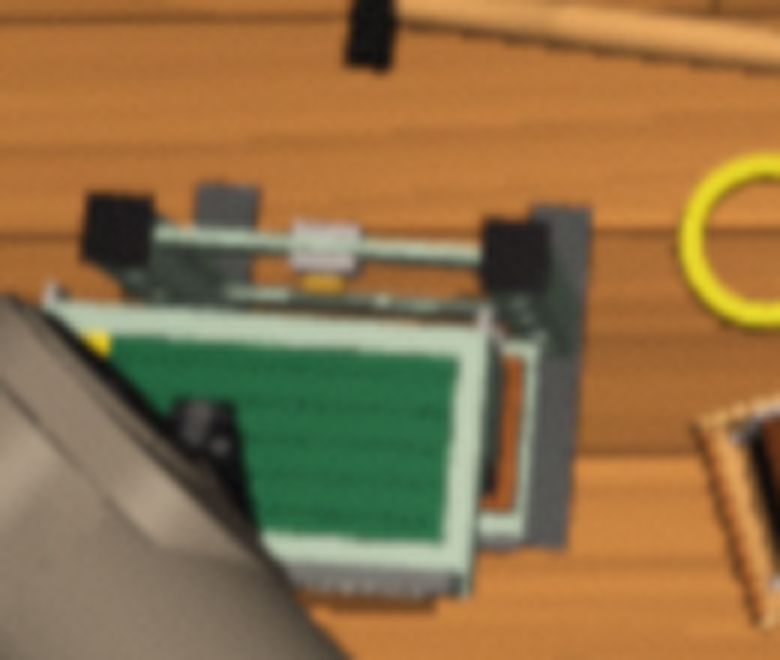

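Call:
{"op": "apply_moves", "data": {"moves": "1 0.008 0 0.06 0 0 0.04;1 0.008 0 0.15 0 0 0;1 0 0 0.2 0 0 0;1 0 0 0.2 0 0 0;1 0 0 0.18 0 0 0;1 0 0 0.12 0 0 0;1 0 0 0.066 0 0 0;1 0 0 0 0 0 0;1 0 0 0 0 0 0"}}

```text
t: 30.15
eef_pos: [0.4388, 0.2422, 0.2244]
tool_rot: [0.0, 0.999, -0.041, -0.0]
contact_force: [-0.6, -0.1, -3.8]
gripper_width: 0.087
```

Run:
```python
from h import *
o=bot.get_obs()
p=imaging.read_camera('wrist'); save(p,'w13'); 
plan([.437,.243,.2235],-4.45)
p=imaging.read_camera('scene'); save(p,'s13',(240,200,400,350),5)
p=imaging.read_camera('top'); save(p,'t13',(150,150,260,240),7)
```

```text
t 30.20 pos [0.4392 0.2427 0.2251] yaw -4.6 w 0.09 F [-0.3 -0.4 -4. ]
  shift tot (units) [-0.018 -0.001  0.013] minrows 0.1 turn tot(units 4deg) [-0.01 -0.02 -0.05]
```

View pics/s13.png

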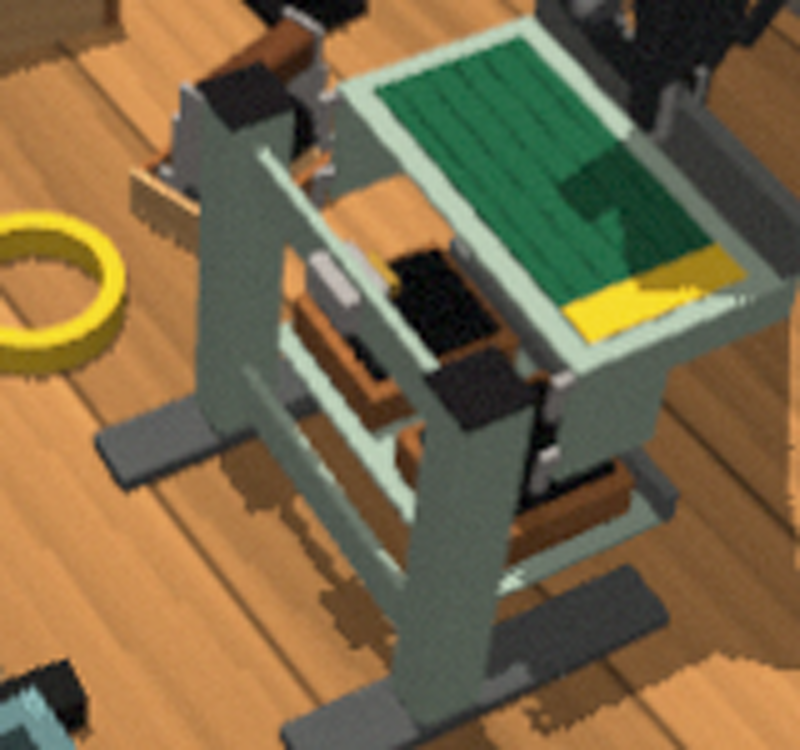

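View pics/w13.png

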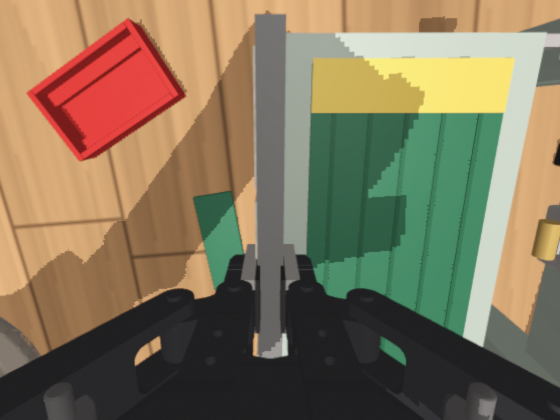

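View pics/t13.png

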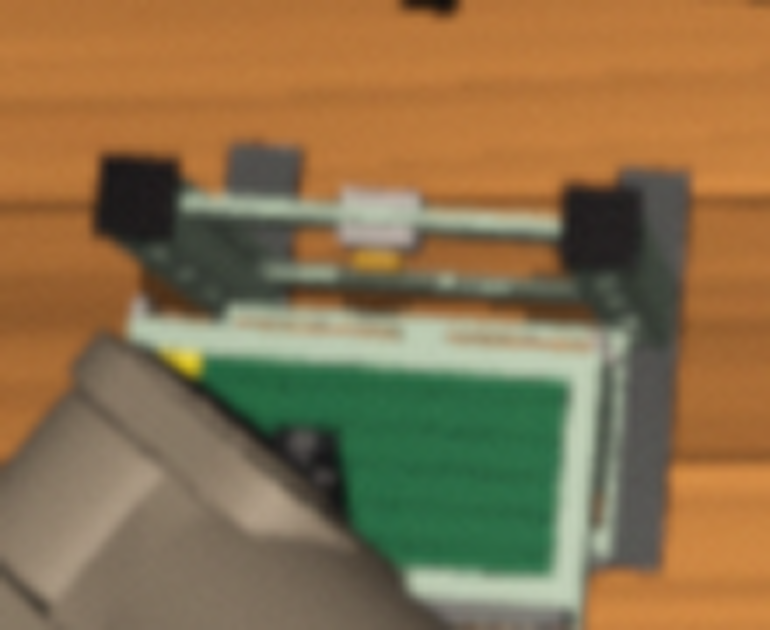

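Run:
```python
from h import *
import cv2
o=bot.get_obs(); p=imaging.read_camera('wrist'); save(p,'w13z',(480,150,560,360),3.5)
Vt=np.linalg.inv(np.array(p['mount']))
for v in (220,239,258): print(v,onz(p,(545,v),.027,Vt).round(4))
r=nets.spot_point(p,'catch_nose');print(r[:1])
p=imaging.read_camera('top');V=view(p)
f=lambda u,v,z:onz(p,(150+u/7,150+v/7),z,V).round(4)
print('shelf backL,R',f(133,322,.2155),f(603,333,.2155)); print('caps L',f(97,233,.234),f(176,237,.234),'R',f(566,265,.234),f(640,270,.234))
```

```text
220 [ 0.1469 -0.013   0.027 ]
239 [ 0.1493 -0.0022  0.027 ]
258 [0.1518 0.009  0.027 ]
[{'location': [534.3, 242.8], 'score': 0.93}]
shelf backL,R [0.5567 0.3308 0.2155] [0.5502 0.1323 0.2155]
caps L [0.5914 0.342  0.234 ] [0.5894 0.3089 0.234 ] R [0.576 0.146 0.234] [0.5737 0.1152 0.234 ]
```

View pics/w13z.png

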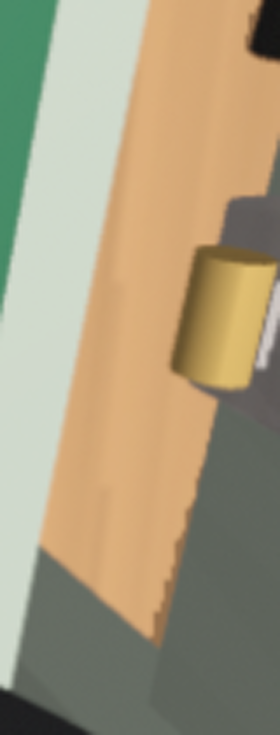

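Call:
{"op": "apply_moves", "data": {"moves": "1 0.03 0 0.008 0 0 0;1 0.04 0 0 0 0 0;1 0.04 0 0 0 0 0;1 0.03 0 0 0 0 0;1 0.02 0 0 0 0 0;1 0.02 0 0 0 0 0;1 0 0 0 0 0 0"}}

```text
t: 31.03
eef_pos: [0.4606, 0.2409, 0.2233]
tool_rot: [-0.0, 0.999, -0.04, -0.0]
contact_force: [0.8, 0.7, -4.4]
gripper_width: 0.091
```

Call:
{"op": "apply_moves", "data": {"moves": "1 0.02 0 0 0 0 0;1 0 0 0 0 0 0;1 0 0 0 0 0 0"}}

```text
t: 31.28
eef_pos: [0.4624, 0.2408, 0.2233]
tool_rot: [0.0, 0.999, -0.04, -0.0]
contact_force: [0.4, 0.5, -3.1]
gripper_width: 0.088
```

Call:
{"op": "apply_moves", "data": {"moves": "1 0.02 0 0 0 0 0;1 0.02 0 0 0 0 0;1 0 0 0 0 0 0"}}

```text
t: 31.53
eef_pos: [0.4678, 0.2402, 0.2234]
tool_rot: [-0.0, 0.999, -0.04, 0.0]
contact_force: [0.1, 0.2, -3.2]
gripper_width: 0.095
```

Call:
{"op": "apply_moves", "data": {"moves": "1 0.015 0 0 0 0 0;1 0.01 0 0 0 0 0;1 0 0 0 0 0 0"}}

```text
t: 31.78
eef_pos: [0.4705, 0.2401, 0.2233]
tool_rot: [-0.0, 0.999, -0.04, 0.0]
contact_force: [0.2, 0.6, -4.3]
gripper_width: 0.091
```

Call:
{"op": "apply_moves", "data": {"moves": "1 0.012 0 0 0 0 0;1 0.01 0 0 0 0 0;1 0 0 0 0 0 0"}}

```text
t: 32.03
eef_pos: [0.4721, 0.2397, 0.2231]
tool_rot: [0.0, 0.999, -0.04, -0.001]
contact_force: [-4.0, -1.6, -2.5]
gripper_width: 0.09
```

Run:
```python
from h import *
o=bot.get_obs()
p=imaging.read_camera('wrist'); save(p,'w14'); 
plan([.4722,.2402,.2235],-4.45)
p=imaging.read_camera('scene'); save(p,'s14',(240,200,400,350),5)
```

```text
t 32.08 pos [0.4721 0.2398 0.2231] yaw -4.6 w 0.09 F [-3.6 -0.6 -3.5]
  shift tot (units) [ 0.001 -0.004 -0.003] minrows 0.0 turn tot(units 4deg) [ 0.01  0.02 -0.03]
```

View pics/s14.png

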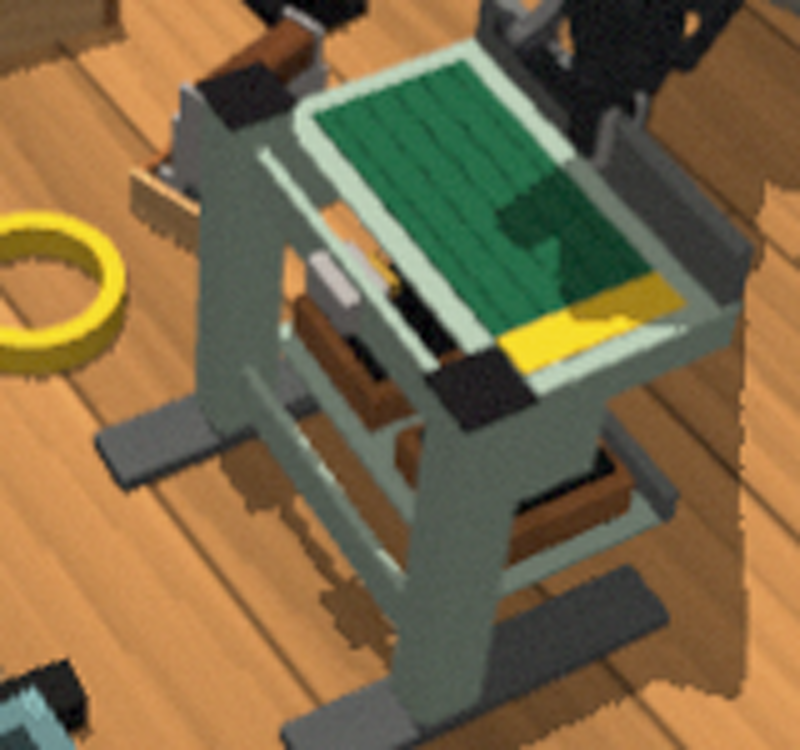

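View pics/w14.png

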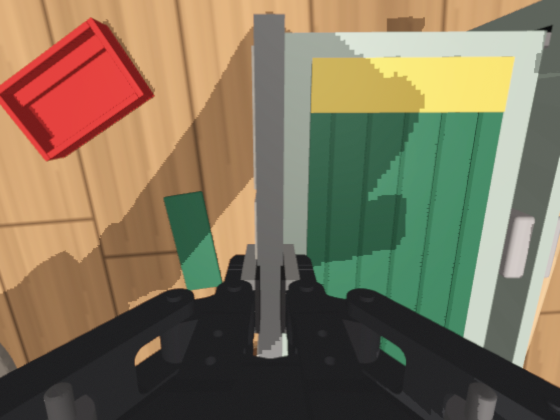

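Call:
{"op": "apply_moves", "data": {"moves": "1 0.004 0 0.02 0 0 0;1 0 0 0.03 0 0 0;1 0 0 0.02 0 0 0;1 0 0 0 0 0 0;1 0 0 0 0 0 0"}}

```text
t: 32.55
eef_pos: [0.4722, 0.2408, 0.2149]
tool_rot: [-0.0, 0.999, -0.039, -0.001]
contact_force: [-4.5, 0.2, -2.0]
gripper_width: 0.09
```

Call:
{"op": "apply_moves", "data": {"moves": "1 0 0 0.015 0 0 0;1 0 0 0.01 0 0 0;1 0 0 0 0 0 0;1 0 0 0 0 0 0"}}

```text
t: 32.88
eef_pos: [0.4718, 0.241, 0.2126]
tool_rot: [-0.0, 0.999, -0.039, -0.001]
contact_force: [-9.1, -0.4, 3.8]
gripper_width: 0.093
```

Call:
{"op": "apply_moves", "data": {"moves": "1 -0.004 0 0.006 0 0 0;1 0 0 0 0 0 0;1 0 0 0 0 0 0"}}

```text
t: 33.13
eef_pos: [0.4715, 0.2411, 0.2114]
tool_rot: [-0.0, 0.999, -0.039, -0.001]
contact_force: [-6.4, 0.4, -1.9]
gripper_width: 0.092
```

Run:
```python
from h import *
o=bot.get_obs()
plan([.4722,.2402,.2235],-4.45)
p=imaging.read_camera('scene'); save(p,'s15',(240,200,400,350),5)
```

```text
t 33.13 pos [0.4715 0.2411 0.2114] yaw -4.5 w 0.09 F [-6.4  0.4 -1.9]
  shift tot (units) [ 0.007  0.007 -0.101] minrows 0.3 turn tot(units 4deg) [-0.01  0.02 -0.02]
```

View pics/s15.png

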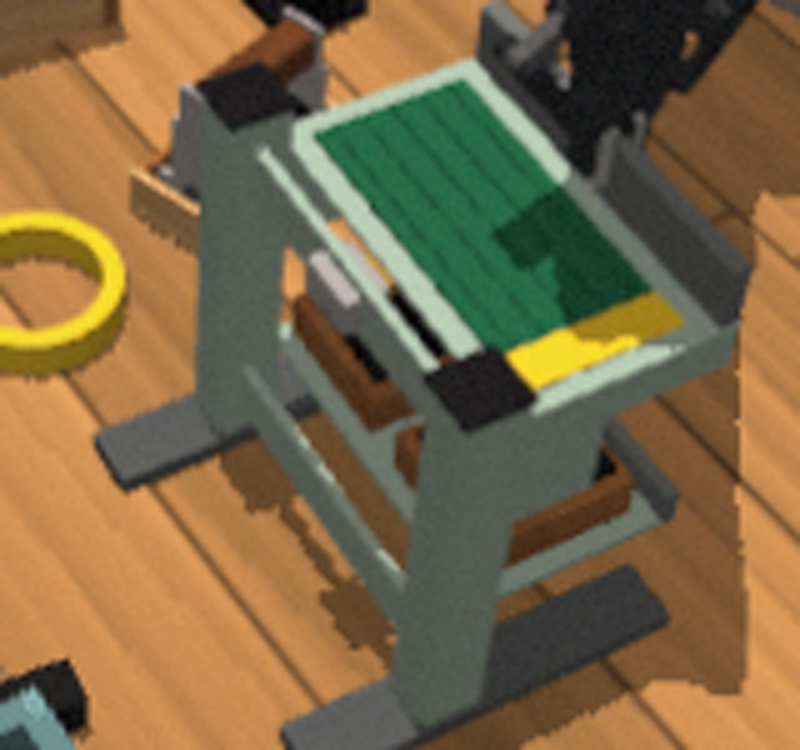

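Call:
{"op": "apply_moves", "data": {"moves": "1 -0.004 0 0.008 0 0 0;1 0 0 0 0 0 0;1 0 0 0 0 0 0"}}

```text
t: 33.43
eef_pos: [0.471, 0.241, 0.2101]
tool_rot: [-0.0, 0.999, -0.039, -0.001]
contact_force: [-5.5, 1.5, -3.2]
gripper_width: 0.091
```

Call:
{"op": "apply_moves", "data": {"moves": "1 0 0 0.008 0 0 0;1 0 0 0 0 0 0;1 0 0 0 0 0 0"}}

```text
t: 33.68
eef_pos: [0.471, 0.2409, 0.2091]
tool_rot: [-0.0, 0.999, -0.039, -0.001]
contact_force: [-5.3, 1.8, -3.7]
gripper_width: 0.089
```

Call:
{"op": "apply_moves", "data": {"moves": "1 0 0 0.008 0 0 0;1 0 0 0 0 0 0;1 0 0 0 0 0 0"}}

```text
t: 33.93
eef_pos: [0.4711, 0.2409, 0.2081]
tool_rot: [-0.0, 0.999, -0.039, -0.001]
contact_force: [-4.5, 1.3, -4.2]
gripper_width: 0.094
```

Call:
{"op": "apply_moves", "data": {"moves": "1 0 0 0.008 0 0 0;1 0 0 0 0 0 0;1 0 0 0 0 0 0"}}

```text
t: 34.18
eef_pos: [0.4713, 0.2408, 0.2072]
tool_rot: [-0.0, 0.999, -0.039, -0.001]
contact_force: [-4.8, 2.1, -3.3]
gripper_width: 0.091
```

Call:
{"op": "apply_moves", "data": {"moves": "1 0 0 0.008 0 0 0;1 0 0 0 0 0 0;1 0 0 0.008 0 0 0;1 0 0 0 0 0 0"}}

```text
t: 34.52
eef_pos: [0.472, 0.2404, 0.205]
tool_rot: [-0.0, 0.999, -0.04, -0.0]
contact_force: [-2.7, 3.4, -9.1]
gripper_width: 0.092
```

Call:
{"op": "apply_moves", "data": {"moves": "1 0 0 0.008 0 0 0;1 0 0 0 0 0 0;1 0 0 0 0 0 0"}}

```text
t: 34.77
eef_pos: [0.4724, 0.24, 0.2044]
tool_rot: [-0.0, 0.999, -0.04, -0.0]
contact_force: [-2.5, 1.9, -7.2]
gripper_width: 0.089
```

Run:
```python
from h import *
p=imaging.read_camera('wrist'); save(p,'w16'); 
plan([.4722,.2402,.2235],-4.45)
p=imaging.read_camera('scene'); save(p,'s16',(240,200,400,350),5)
```

```text
t 34.82 pos [0.4724 0.24   0.2045] yaw -4.6 w 0.09 F [-2.9  2.9 -7.7]
  shift tot (units) [-0.002 -0.002 -0.158] minrows 0.5 turn tot(units 4deg) [-0.    0.   -0.04]
```

View pics/w16.png

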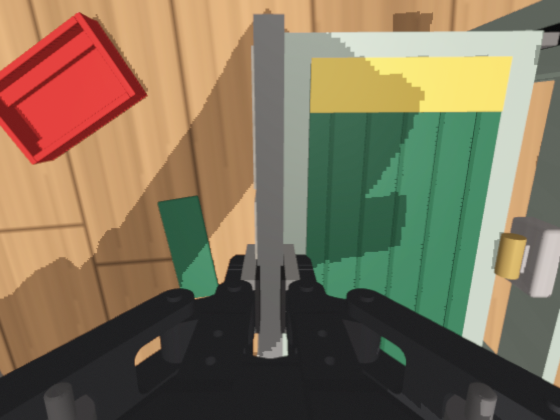

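View pics/s16.png

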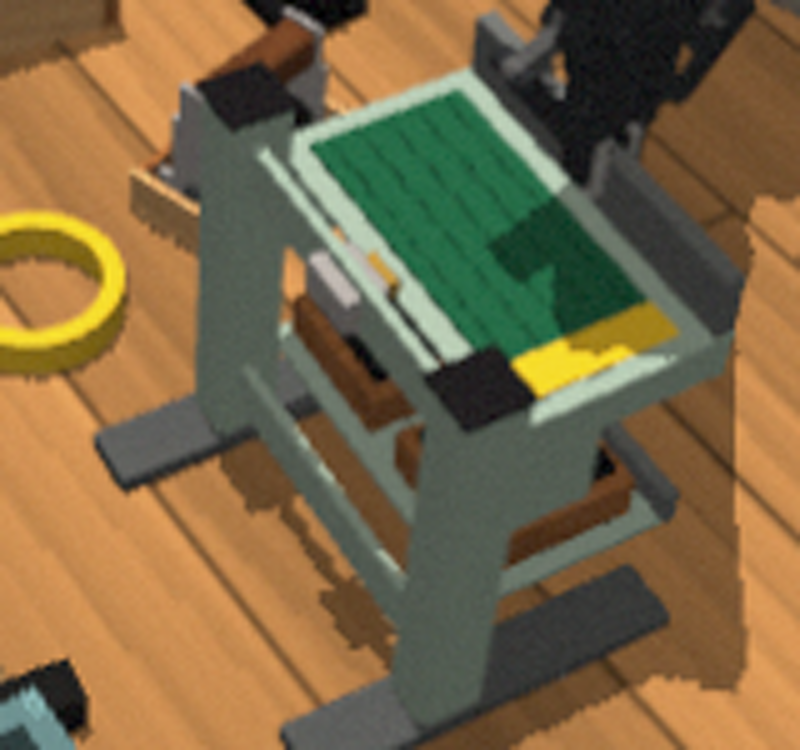

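The brass catch now shows above the shelf's back edge, at wrist (511,255), so the shelf has passed under it. I'll lower it the last few millimetres.

Call:
{"op": "apply_moves", "data": {"moves": "1 0 0 0.008 0 0 0;1 0 0 0 0 0 0;1 0 0 0.008 0 0 0;1 0 0 0 0 0 0;1 0 0 0 0 0 0"}}

```text
t: 35.28
eef_pos: [0.4722, 0.24, 0.203]
tool_rot: [0.0, 0.999, -0.04, 0.0]
contact_force: [-6.4, 1.2, -2.4]
gripper_width: 0.09
```

Call:
{"op": "apply_moves", "data": {"moves": "1 0 0 0.008 0 0 0;1 0 0 0 0 0 0;1 0 0 0 0 0 0"}}

```text
t: 35.53
eef_pos: [0.4721, 0.24, 0.2022]
tool_rot: [0.0, 0.999, -0.04, 0.0]
contact_force: [-6.5, 1.2, -0.9]
gripper_width: 0.09
```

Call:
{"op": "apply_moves", "data": {"moves": "1 0 0 0.008 0 0 0;1 0 0 0 0 0 0;1 0 0 0 0 0 0"}}

```text
t: 35.78
eef_pos: [0.472, 0.24, 0.2019]
tool_rot: [0.001, 0.999, -0.04, 0.0]
contact_force: [-9.3, -1.0, 4.2]
gripper_width: 0.092
```

Call:
{"op": "apply_moves", "data": {"moves": "1 -0.003 0 0.006 0 0 0;1 0 0 0 0 0 0;1 0 0 0 0 0 0"}}

```text
t: 36.03
eef_pos: [0.4717, 0.2401, 0.2015]
tool_rot: [0.001, 0.999, -0.04, 0.0]
contact_force: [-9.5, -2.2, 7.0]
gripper_width: 0.093
```

Call:
{"op": "apply_moves", "data": {"moves": "-0.3 0 0 0 0 0 0;-0.3 0 0 0 0 0 0;-0.3 0 0 0 0 0 0;-0.3 0 0 0 0 0 0;-0.3 0 0 -0.1 0 0 0;-0.3 0 0 -0.25 0 0 0;-0.3 0 0 -0.3 0 0 0;-0.3 0 0 -0.15 0 0 0;-0.3 0 0 0 0 0 0"}}

```text
t: 36.78
eef_pos: [0.4742, 0.242, 0.3016]
tool_rot: [-0.002, 0.999, -0.04, 0.004]
contact_force: [0.8, 0.6, 0.4]
gripper_width: 0.651
```

Run:
```python
from h import *
o=bot.get_obs();p=imaging.read_camera('wrist'); save(p,'w17'); np.savez('w17.npz',pos=o['eef_pos'],rot=o['tool_rot'])
plan([.4722,.2402,.2235],-4.45)
p=imaging.read_camera('scene'); save(p,'s17',(240,200,400,350),5)
```

```text
t 36.83 pos [0.4734 0.241  0.2991] yaw -4.6 w 0.65 F [-0.3 -0.3 -0.3]
  shift tot (units) [-0.013  0.009  0.63 ] minrows 1.8 turn tot(units 4deg) [-0.04 -0.07 -0.04]
```

View pics/w17.png

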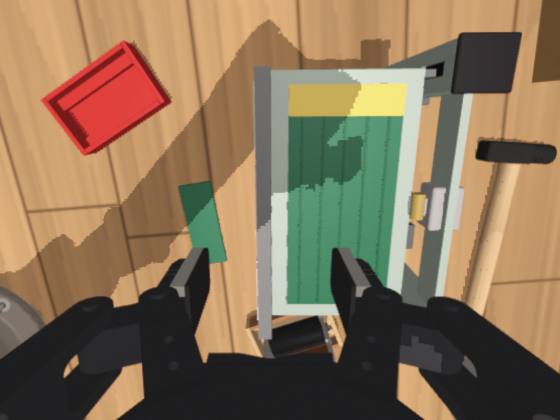

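View pics/s17.png

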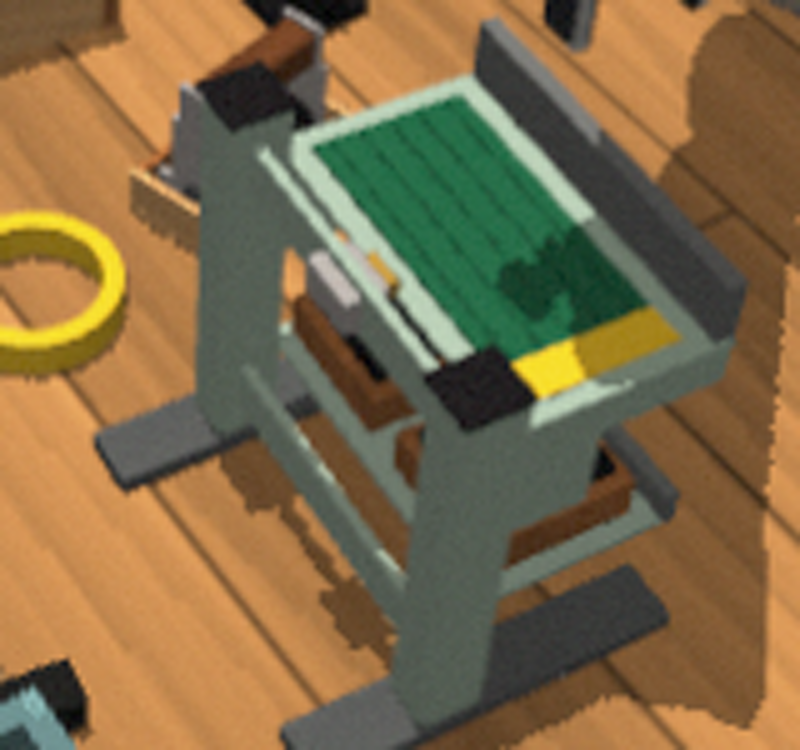

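Run:
```python
from h import *
plan([.5596,.2334,.215],-4.45)
```

```text
t 36.88 pos [0.4726 0.2401 0.2972] yaw -4.6 w 0.65 F [-0.2  0.2  0.8]
  shift tot (units) [ 0.725 -0.002  0.687] minrows 2.9 turn tot(units 4deg) [-0.01 -0.04 -0.04]
```

Call:
{"op": "apply_moves", "data": {"moves": "1 0.1 0 0 0 0 0;1 0.15 0 0 0 0 0;1 0.175 0 0 0 0 0;1 0.15 0 0 0 0 0;1 0.1 0 0 0 0 0;1 0.05 0 0 0 0 0;1 0 0 0.1 0 0 0;1 0 0 0.2 0 0 0;1 0 0 0.2 0 0 0;1 0 0 0.12 0 0 0;1 0 0 0.06 0 0 0;1 0 0 0 0 0 0"}}

```text
t: 37.88
eef_pos: [0.5569, 0.2326, 0.212]
tool_rot: [0.001, 0.999, -0.04, -0.002]
contact_force: [-0.1, 0.4, 0.6]
gripper_width: -0.001
```

Call:
{"op": "apply_moves", "data": {"moves": "1 0 0 0.05 0 0 0;1 0 0 0.04 0 0 0;1 0 0 0.03 0 0 0;1 0 0 0.015 0 0 0;1 0 0 0 0 0 0;1 0 0 0 0 0 0"}}

```text
t: 38.38
eef_pos: [0.5589, 0.2331, 0.1984]
tool_rot: [-0.0, 0.999, -0.04, 0.0]
contact_force: [0.5, -0.2, -0.2]
gripper_width: 0.001
```

Call:
{"op": "apply_moves", "data": {"moves": "1 0 0 0.016 0 0 0;1 0 0 0 0 0 0;1 0 0 0 0 0 0"}}

```text
t: 38.63
eef_pos: [0.5588, 0.233, 0.1963]
tool_rot: [-0.0, 0.999, -0.04, 0.0]
contact_force: [-0.6, 0.5, -0.2]
gripper_width: -0.0
```

Call:
{"op": "apply_moves", "data": {"moves": "1 0 0 0.012 0 0 0;1 0 0 0 0 0 0;1 0 0 0 0 0 0"}}

```text
t: 38.88
eef_pos: [0.5587, 0.233, 0.1948]
tool_rot: [0.0, 0.999, -0.04, -0.0]
contact_force: [0.8, 0.0, -0.6]
gripper_width: -0.001
```

Call:
{"op": "apply_moves", "data": {"moves": "1 0 0 0.01 0 0 0;1 0 0 0 0 0 0;1 0 0 0 0 0 0"}}

```text
t: 39.13
eef_pos: [0.5589, 0.2331, 0.1945]
tool_rot: [0.0, 0.999, -0.04, 0.0]
contact_force: [-2.1, -1.6, 6.4]
gripper_width: 0.002
```

Call:
{"op": "apply_moves", "data": {"moves": "1 0 0 0.012 0 0 0;1 0 0 0 0 0 0;1 0 0 0 0 0 0"}}

```text
t: 39.38
eef_pos: [0.5589, 0.2332, 0.1944]
tool_rot: [0.0, 0.999, -0.04, 0.001]
contact_force: [-4.7, -4.1, 14.3]
gripper_width: 0.002
```

Call:
{"op": "apply_moves", "data": {"moves": "1 0 0 0.005 0 0 0;1 0 0 0 0 0 0;1 0 0 0 0 0 0"}}

```text
t: 39.63
eef_pos: [0.5589, 0.2332, 0.1943]
tool_rot: [0.0, 0.999, -0.04, 0.001]
contact_force: [-6.2, -4.9, 19.3]
gripper_width: -0.003
```

Pressed to 19 N with no further give at about home height, so the shelf is seated. I'll withdraw.

Call:
{"op": "apply_moves", "data": {"moves": "1 0 0 -0.05 0 0 0;1 0 0 -0.1 0 0 0;1 0 0 -0.25 0 0 0;1 0 0 -0.3 0 0 0;1 0 0 -0.3 0 0 0;1 -0.15 0 -0.1 0 0 0;1 -0.25 0 0 0 0 0;1 -0.25 0 0 0 0 0;1 -0.2 0 0 0 0 0;1 -0.1 0 0 0 0 0;1 0 0 0 0 0 0;1 0 0 0 0 0 0"}}

```text
t: 40.63
eef_pos: [0.4457, 0.242, 0.3242]
tool_rot: [0.0, 0.999, -0.04, 0.001]
contact_force: [1.6, 0.5, -0.7]
gripper_width: 0.0
```

Run:
```python
from h import *
o=bot.get_obs();p=imaging.read_camera('wrist'); save(p,'w18'); np.savez('w18.npz',pos=o['eef_pos'],rot=o['tool_rot'])
print(o['t'],o['eef_pos'],o['contact_force'])
p=imaging.read_camera('scene'); save(p,'s18',(160,100,440,330),2.8)
p=imaging.read_camera('top'); save(p,'t18',(110,100,470,320),2.2)
```

```text
40.6333 [0.44574771 0.24203215 0.32418546] [ 1.56375209  0.50649304 -0.69926131]
```

View pics/w18.png

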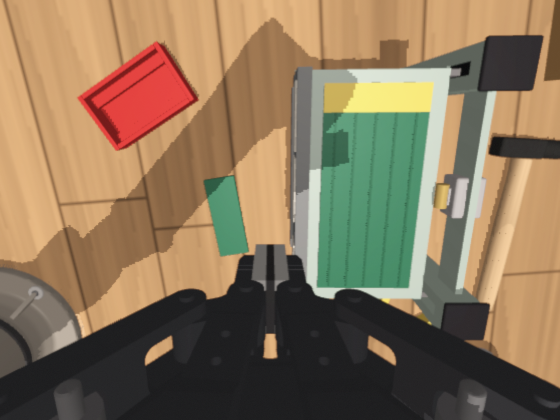

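View pics/s18.png

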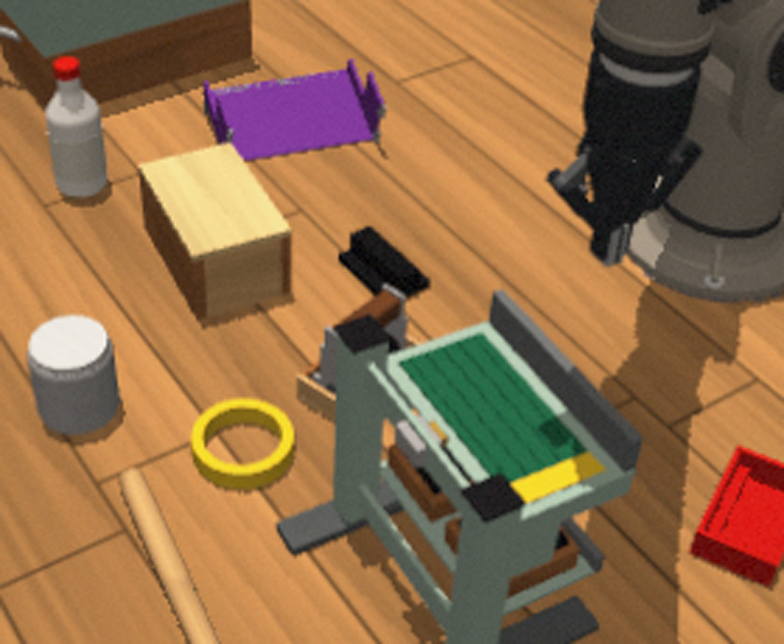

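View pics/t18.png

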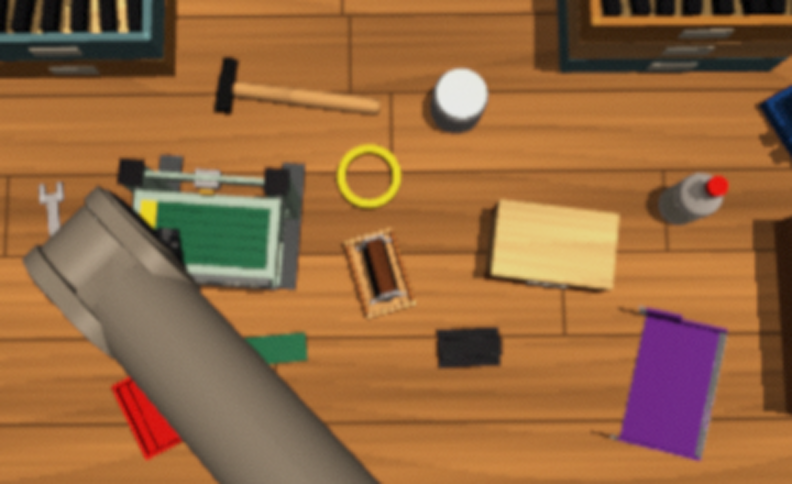

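Run:
```python
from h import *
print(bot.hand_in())
```

```text
the job is handed in; nothing more can be done
None
```

I rolled the liner, put the roller back in its cradle and hung the shelf in the top slots under the catch. I handed the job in at about 40.8 s; no verdict came back.

- **Rolling:** I rolled in line from about 73 mm on the taped side of the middle to about 76 mm on the other side, pressing with about 16–19 N. Those positions rest on my camera fit of the shelf, good to a few millimetres. A sideways force of 6–10 N built up during the stroke; the shelf did not visibly move.
- **Roller:** it stands upright in the wooden cradle, and the later pictures show it centred.
- **Hanging:** I carried the shelf level and the claws went in without force until the gussets met the uprights. It slipped past the catch while I was still lowering it by the lip, so no separate snap was needed. I paused on the way down at an estimated 2.5–18 mm above home, judged from the tool height.
- **Last checks:**
  - A press with closed fingers near the back edge (27 mm from it) met the liner top at 0.1948 m, against 0.195 m expected at home.
  - The shelf did not give under 19 N.
  - The pictures show the brass catch out over the back edge and the shelf level.
  - The other things look where they were, except that the arm hid part of the offcut and the spanner in the last top view. The offcut shows whole in the last wrist view; the spanner was only partly visible.
- **Disagreement:** camera fits of the shelf's starting position differed by up to about 6 mm and 1° between views. The grasp and insertion went in cleanly all the same.

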